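# Run the carriage round the curved guide rod into its buffer

## Robot

A 7-joint arm with a two-finger parallel gripper is mounted at the origin on a cart in front of the work surface, level with it; the furniture and walls round the work are solid. World frame = base frame: x ahead of the robot, y to its left, z up, the work surface at z = 0. Lengths are in m, angles in rad, forces in N, time in s.
With the tool pointing down it reaches from about 0.4 to 0.9 m from the base axis. Payload 5.5 kg.
Tool frame: the origin (TCP) lies midway between the tips of the shut fingers; the grasp point (between the pads) lies 19 mm behind it (arm.grasp_offset is the distance from the TCP to the grasp point, in m); z points along the fingers, y is the line along which they close (so a half turn about z gives the same grasp; the last joint's range is limited). The gripper opens to 92 mm and grips with 3 to 60 N. Pads are 19 mm wide; open, the fingers measure 130 mm over their backs; the gripper's body (75 mm by 190 mm) begins 47 mm behind the grasp point.
Start: joints at [-1.037, 0.501, -0.427, 1.55, 0.221, 1.138, -0.21], TCP at [0.174, 0.626, 0.227] pointing down, gripper open.
Joint ranges: [-2.88, 2.88], [-0.31, 2.03], [-1.54, 1.56], [0.2, 2.42], [-1.41, 4.55], [0.19, 2.02], [-2.57, 2.57]. Speed limits (rad/s): [2.57, 2.57, 3.14, 3.14, 3.14, 3.14, 3.14].

## Interface

Orientations are given as a rotation vector (axis times angle).
In Python, from cell import sensors, optics, arm gives the robot as it stands.
- The arm moves only by the tool step_arm, never from a script. Its argument "rows" is a list of rows, each an object of numbers: "dx", "dy", "dz": the shift along the tool's x, y, z in m; "rx", "ry", "rz": the turn, a rotation vector about the tool's x, y, z in rad; "gripper": the opening, from -1 (shut) to 1 (fully open). A call has 1 to 12 rows; each row is the pose to reach, as a shift and turn from the pose commanded when the call began, along the tool's axes at that moment; what a row does not reach only later rows make up. A row lasts 1/8 s, in which the tool goes at most 62.5 mm and 10.7 degrees, less where a joint would pass 70% of its speed; a pose out of reach is approached as far as the arm can. A call with a gripper value outside its range is refused whole. The fingers move at their own pace and stop on an object; "newtons" is the grip in N (left out, the last holds). Time passes only in rows, so rows that repeat a pose let the fingers close. It gives the time, the measured TCP pose, the force, the opening and the grip force at its end, in the units of the state.
- sensors.sense(): the state, without advancing time (a new reading comes with each control period).
- optics.camera(name): name is "side" or "top"; returns the picture (400x640x3 uint8, blue, green, red); there is no depth.
- optics.camera_model(name): a dict with "vertical_fov" (degrees; the focal length in pixels is half the picture's height over the tangent of half this angle, whatever the lens; pixels are square), "cx", "cy" (the principal point, pixels), "k1" (the pictures are not rectified: a ray, as slopes to the right and down, at radius r is drawn at 1 + k1 r^2 times it, then the intrinsics apply), "eye" and "rotation" of the camera in the world. Camera axes: x right, y down, z forward; pixel columns grow to the right and rows downward; lengths in m; the calibration is good to about 2 mm. A picture is of the moment at which its call begins. camera_model takes no time and is no camera call.
- arm.job_done(): hands the job in; it is judged then, once.
The state is a dict: "clock": time; "joints": joint angles; "qd": joint speeds; "joint_efforts": joint torques, N m; "eef_pos": TCP position; "tcp_rot": TCP orientation; "force": force on the tool from outside, world axes, zero at the start; "moment": the same for the moment, N m; "gripper_width": finger opening in m; "grasp_force": force on a finger pad.
Only numpy, scipy, OpenCV 4.12 (cv2) and the standard library are available. Lean on these libraries where they do the work, as an engineer would, in place of code of your own. Each camera call takes 0.05 s, during which the arm holds its last target. There are 200 camera calls.

## Task

Pick up the bored carriage, thread it bell mouth first onto the free end of the stand's curved guide rod, and slide it round the bend, turning it with the rod, until it has pushed the buffer ring fully in against the stop disc; leave it hanging there. Rod and stop were set by hand and are only roughly where they should be, so feel your way: keep the push of carriage against rod below about 12 N, and below 20 N at the stop. Do not disturb the conical flask, the crucible or the rubber stopper standing nearby.

Things in the scene. Friction and masses are not known exactly. Their poses are not given: they have to be found in the camera images.
- stand: Fixed stand: grey round foot, 110 mm dia, 14 mm high; steel post; 30 mm clamp block on top (to z 123 mm) holding a 12 mm steel rod, nominally level, axis at z = 110 mm. Origin: centre of the foot's underside, on the post's axis; z up. Nominally the rod leaves the post along +x, straight to x = 104 mm, then bends towards +y: 120 mm radius, 60 degrees, ending at x = 208, y = 60 mm.
- bend (a point): Fixed to the stand, its axes: centre of the nominal arc (stand x = 104, y = 120, z = 110 mm). The rod was clamped by hand: from nominal, all of it is turned about the post's axis by up to 2.3 degrees and pitched about the stand's y axis through the clamp (z = 110 mm) by up to 1.8 degrees, either way (at the tip 10 mm sideways, 7 mm up or down). Stiff. Neither angle is reported: feel or see it.
- lead (a point): Fixed to the stand, its axes, at stand x = 223, y = 86, z = 110 mm: nominal point on the rod's axis in its last straight, which follows the arc, 50 mm long, at 60 degrees to stand x. The straight ends 20 mm beyond this point (x = 233, y = 103 mm); its round end reaches 6 mm farther.
- home (a point): Fixed to the stand, its axes, at stand x = 77, y = 0, z = 110 mm: nominal place of point bore when the carriage's bell rim holds the buffer ring fully in. The stop disc was clamped by hand: the true place lies up to 12 mm nearer to or farther from the post along the rod (not reported), up to 4 mm across it, and up to 2 mm lower as it hangs.
- buffer (a joint): Buffer ring: light metal, 48 mm dia, 4 mm thick, round the rod on the free-end side of the dark stop disc (52 mm dia, 8 mm thick; its face nominally at stand x = 42 mm). The joint reads how far the ring is pushed in towards the disc: 0 out, 0.006 m fully in, where it bottoms hard on the disc. It needs about 2.5 N to move, has no spring, and stays where it is left.
- carriage: Loose bored carriage, 0.14 to 0.28 kg, standing upright. Origin: centre of its underside, z up, x along the bore. Dark foot block 30 (x) x 28 x 23 (z) mm; tube, 24 mm outside, x = -13 to 13 mm, axis at z = 34 mm; bell mouth at +x; on top a flat grip fin, 26 (x) x 10 (y) mm, z = 45 to 82 mm. Bottom-heavy: hangs upright on the rod. On the rod +x (bell) points to the post.
- bore (a point): Middle of the carriage's bore on its axis, z = 34 mm of the carriage, axes as the carriage's. The bore is 14.8 mm dia from x = -13 to 13 mm; the bell flares from it to 41 mm inside, 50 mm outside at its rim, x = 31 mm.
- erlenmeyer: Small conical glass flask, loose, 62 mm dia, 101 mm high; origin at the centre of its underside. Bystander.
- crucible: White porcelain crucible, loose, 41 mm dia, 32 mm high; origin at the centre of its underside. Bystander.
- stopper: Red-brown rubber stopper, loose, 34 mm dia, 26 mm high; origin at the centre of its underside. Bystander.
Things that resemble listed ones, but are neither listed nor needed, are in the scene too. Leave any brown, purple or turquoise look-alike of the carriage alone.

How it is judged:
By the outcome, as a careful person would: the job done as asked, in the order asked, and still so for the second after the job is handed in, with the robot touching nothing.
It also fails if it takes over 72 s, if anything falls off the work surface, if the arm or the gripper's body presses on something with over 40 N, if the wrist force passes 120 N, or if a joint passes its speed limit or range.

## Working session

There is one attempt and no reset: what is moved stays moved. The work goes in short steps, Python scripts to look and compute and a tool call to move; the robot and the scene stay as the last step left them, time stands still between calls to the robot, and variables do not carry over. Pictures are saved under pics/ and viewed, at most 10 in all, crops included, and the job is handed in when it is done.

Besides the shell and the picture viewer there is one more tool, called after "Call:" by a JSON object that holds its "op" and its "data", one argument or row to a line. step_arm: Moves the arm, as the interface text tells. Its arguments: {"type":"object","properties":{"rows":{"type":"array"},"newtons":{"type":"number"}},"required":["rows"]}

```bash
mkdir -p pics; cat > h.py <<'E'
import numpy as np, cv2
from cell import sensors, optics, arm
from scipy.spatial.transform import Rotation as R
def K(m):
    f=200/np.tan(np.radians(m["vertical_fov"])/2); return f
def ray(name,px):
    m=optics.camera_model(name); f=K(m)
    d=np.array([(px[0]-m["cx"])/f,(px[1]-m["cy"])/f]); u=d.copy()
    for _ in range(30): u=d/(1+m["k1"]*(u@u))
    v=np.asarray(m["rotation"])@np.r_[u,1]
    return np.asarray(m["eye"]),v/np.linalg.norm(v)
def plane(name,px,z):
    e,v=ray(name,px); return e+v*(z-e[2])/v[2]
def proj(name,p):
    m=optics.camera_model(name); f=K(m)
    c=np.asarray(m["rotation"]).T@(np.asarray(p)-m["eye"]); u=c[:2]/c[2]
    u=u*(1+m["k1"]*(u@u)); return np.array([m["cx"]+f*u[0],m["cy"]+f*u[1]])
def tri(pa,pb,a="top",b="side"):
    e1,v1=ray(a,pa);e2,v2=ray(b,pb)
    s=np.linalg.lstsq(np.c_[v1,-v2],e2-e1,rcond=None)[0]
    p,q=e1+s[0]*v1,e2+s[1]*v2
    return (p+q)/2,np.linalg.norm(p-q)
E
python3 - <<'E'
from h import *
for n in("top","side"):
    im=optics.camera(n); cv2.imwrite(f"pics/{n}0.png",im); m=optics.camera_model(n); print(n,m)
s=sensors.sense(); print(s)
E
```

```text
top {'vertical_fov': 42.80950161549495, 'cx': 325.27639695915923, 'cy': 202.74030721168103, 'k1': -0.03853042599161473, 'eye': array([0.39886169, 0.21777427, 1.36043592]), 'rotation': array([-2.17228739,  2.12857144, -0.18824212])}
side {'vertical_fov': 53.066675728756685, 'cx': 324.7018527799999, 'cy': 206.6816438070638, 'k1': -0.014664731147838651, 'eye': array([0.37881801, 0.8927091 , 0.5716765 ]), 'rotation': array([-0.40098482,  2.64396359, -1.4150323 ])}
{'clock': 0.1, 'joints': array([-1.03677532,  0.50175891, -0.42680526,  1.55132366,  0.22081039,
        1.1382905 , -0.210298  ]), 'qd': array([-0.00029229, -0.00215128, -0.00240044, -0.00225254, -0.00134668,
       -0.00034654, -0.00154288]), 'joint_efforts': array([-1.07785835e-02, -5.67878687e+01, -5.83820790e+00, -2.79916728e+01,
       -6.89724321e-02,  2.41884525e-02,  6.83803410e-05]), 'eef_pos': array([0.17376604, 0.62570235, 0.22578791]), 'tcp_rot': array([-4.23991318e-01, -3.11255731e+00,  2.67302911e-03]), 'force': array([ 0.06934322, -0.50746511,  0.34012026]), 'moment': array([ 0.00509644, -0.01728733,  0.04489267]), 'grasp_force': 0.0, 'gripper_width': 0.09169712439052959}
```

```bash
sed -i 's/np.asarray(m\["rotation"\])/R.from_rotvec(m["rotation"]).as_matrix()/' h.py; grep -n rotvec h.py
```

```text
10:    v=R.from_rotvec(m["rotation"]).as_matrix()@np.r_[u,1]
16:    c=R.from_rotvec(m["rotation"]).as_matrix().T@(np.asarray(p)-m["eye"]); u=c[:2]/c[2]
```

View pics/top0.png

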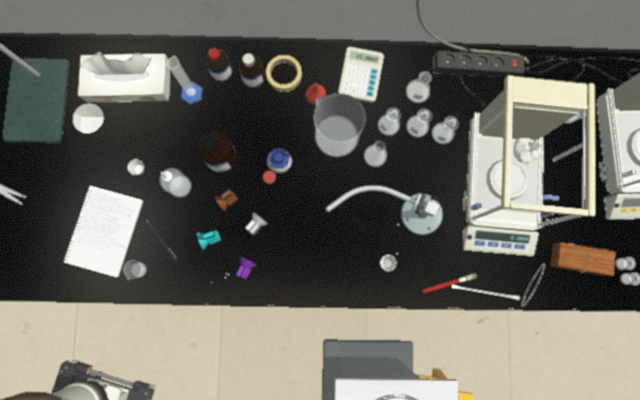

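View pics/side0.png

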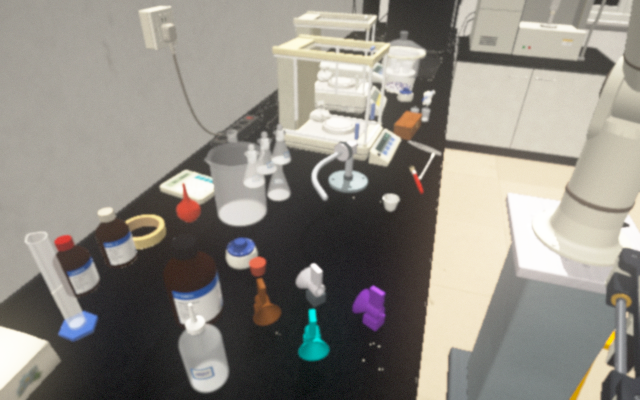

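Top view: four carriage-like pieces, white/grey (257,223), brown (227,200), turquoise (208,240) and purple (245,268). The stand foot is at (421,213) and the rod tip near (328,210). The side view shows the white one at (312,283), standing on a dark foot. It is the only one that isn't an excluded colour, so I'm confirming it in a crop.

```bash
python3 - <<'E'
import cv2,numpy as np
t=cv2.imread("pics/top0.png");s=cv2.imread("pics/side0.png")
a=cv2.resize(t[170:270,190:290],(400,400),interpolation=cv2.INTER_CUBIC)
b=cv2.resize(s[250:350,270:370],(400,400),interpolation=cv2.INTER_CUBIC)
c=cv2.resize(t[170:245,310:450],(400,200),interpolation=cv2.INTER_CUBIC)
d=cv2.resize(s[130:205,290:430],(400,200),interpolation=cv2.INTER_CUBIC)
cv2.imwrite("pics/crop.png",np.vstack([np.hstack([a,b]),np.hstack([c,d])]))
E
```

```text
(no output)
```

View pics/crop.png

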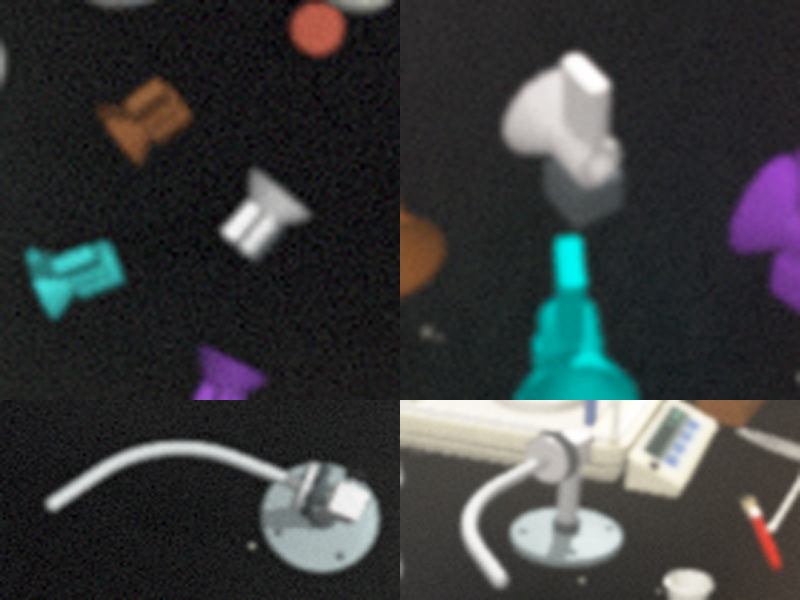

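The white/grey carriage is confirmed: dark foot, and its bell points up and to the right in the top view. Next I'll measure the fin, bell, rod and foot.

```bash
cat > m.py <<'E'
from h import *
t=cv2.imread("pics/top0.png");s=cv2.imread("pics/side0.png")
def comp(im,box,lo,hi=256):
    x0,y0,x1,y1=box; g=cv2.cvtColor(im,cv2.COLOR_BGR2GRAY)[y0:y1,x0:x1]
    g=cv2.resize(g,None,fx=4,fy=4,interpolation=cv2.INTER_CUBIC)
    m=((g>=lo)&(g<hi)).astype(np.uint8)
    n,l,st,c=cv2.connectedComponentsWithStats(m)
    out=[]
    for i in np.argsort(-st[1:,4])[:4]+1:
        p=np.c_[np.nonzero(l==i)][:,::-1].astype(np.float32)
        r=cv2.minAreaRect(p); off=lambda q:(np.array(q)+.5)/4-.5+np.array([x0,y0])
        out.append((st[i,4],off(c[i]),off(cv2.boxPoints(r)),p/4-.375+np.array([x0,y0])))
    return out
E
python3 - <<'E'
from m import *
np.set_printoptions(precision=4,suppress=True)
for lo in(100,150,200,225,240):
  for nm,im,b in(("top",t,(243,208,272,240)),("side",s,(292,258,330,308))):
    for o in comp(im,b,lo)[:2]: print(lo,nm,o[0],o[1].round(1),o[2].round(1).tolist())
for lo in(90,130):
  for nm,im,b in(("top",t,(315,170,455,245)),("side",s,(300,130,375,205))):
    for o in comp(im,b,lo)[:2]: print("rod",lo,nm,o[0],o[1].round(1),o[2].round(1).tolist())
print(cv2.cvtColor(s,cv2.COLOR_BGR2GRAY)[150:202:3,308:345])
E
```

```text
100 top 3609 [254.8 223.6] [[242.2, 226.2], [253.9, 211.8], [267.0, 222.3], [255.2, 236.8]]
100 side 10717 [311.4 279.8] [[292.2, 283.5], [307.2, 258.0], [335.3, 274.5], [320.3, 300.0]]
150 top 2610 [254.5 224. ] [[244.7, 227.5], [255.9, 214.3], [264.9, 222.0], [253.7, 235.1]]
150 side 8993 [311.2 279.1] [[293.8, 282.9], [307.1, 258.8], [333.3, 273.3], [320.0, 297.4]]
200 top 531 [250.1 224.8] [[245.6, 227.3], [252.2, 219.8], [254.9, 222.2], [248.3, 229.7]]
200 top 362 [254.4 227.6] [[250.0, 230.3], [256.7, 223.2], [258.6, 225.0], [251.9, 232.1]]
200 side 2678 [307. 278.] [[296.4, 271.7], [309.9, 267.3], [317.0, 289.1], [303.5, 293.5]]
200 side 1010 [315.7 268.3] [[309.3, 266.0], [313.3, 262.0], [322.0, 270.8], [318.0, 274.8]]
225 top 345 [250.  224.8] [[246.2, 227.4], [251.8, 220.5], [253.9, 222.1], [248.3, 229.1]]
225 top 87 [254.9 226.9] [[252.8, 228.6], [256.0, 224.6], [257.1, 225.5], [253.8, 229.4]]
225 side 764 [315.9 268.2] [[310.1, 265.5], [313.7, 262.3], [321.4, 270.7], [317.9, 274.0]]
225 side 435 [306.9 272.6] [[303.4, 268.9], [308.9, 268.9], [308.9, 276.1], [303.4, 276.1]
[... 2944 characters left out ...]
  57  56  53  54  57  58  69  80  92 105 121 128 137 146 151 147 142 142
  149]
 [ 54  51  56  59  50  50  54  54  72  99 147 185 217 235 241 236 202 138
   86  62  53  53  50  54  52  53  53  52  56  59  61  65  70  75  81  88
   91]
 [ 52  50  52  54  53  53  49  54  53  54  66 100 144 180 216 231 237 228
  183 121  74  54  51  54  49  50  52  49  51  53  49  51  52  49  53  51
   47]
 [ 52  52  51  51  52  49  53  49  53  50  50  51  62  96 135 167 179 177
  152 116  76  55  48  52  49  49  47  50  50  49  47  44  48  46  49  48
   47]
 [ 53  53  50  50  50  50  52  50  49  51  45  47  46  51  56  61  68  67
   60  55  51  49  46  48  45  50  44  48  48  46  46  45  42  43  46  42
   47]]
```

```bash
cat > rod.py <<'E'
from m import *
np.set_printoptions(precision=4,suppress=True,linewidth=150)
def ridge(im,box,lo,axis):
    x0,y0,x1,y1=box; g=cv2.cvtColor(im,cv2.COLOR_BGR2GRAY)[y0:y1,x0:x1]
    g=cv2.resize(g,None,fx=8,fy=8,interpolation=cv2.INTER_CUBIC)
    m=(g>lo).astype(np.uint8); n,l,st,c=cv2.connectedComponentsWithStats(m)
    d=cv2.distanceTransform(m,cv2.DIST_L2,5); out=[]
    for i in range(4,m.shape[axis],8):
        v=d[:,i] if axis==1 else d[i]
        if v.max()>8:
            j=np.mean(np.nonzero(v>=v.max()-.3)[0]); p=(i,j) if axis==1 else (j,i)
            out.append(((p[0]+.5)/8-.5+x0,(p[1]+.5)/8-.5+y0,v.max()/8))
    return np.array(out)
E
python3 - <<'E'
from rod import *
T=ridge(t,(322,178,412,216),125,1); print(T[::4])
S=ridge(s,(306,164,335,203),145,0); print(S[::3])
# carriage fin
for a,b in(((250.05,224.8),(315.85,268.2)),):
    print("fin top",tri(a,b))
# fin direction: corners of side & top stripe on z=.082
for n,bx in(("top",[[246.2,227.4],[251.8,220.5],[253.9,222.1],[248.3,229.1]]),("side",[[309.3,266.0],[322,270.8],[318,274.8],[313.3,262]])):
    P=np.array([plane(n,q,.082) for q in bx]);print(n,P[:,:2].tolist())
a=(plane("top",(247.2,228.2),.082),plane("top",(252.9,221.3),.082));d=a[1]-a[0];print("yaw top",np.degrees(np.arctan2(d[1],d[0])))
a=(plane("side",(320,272.8),.082),plane("side",(311.3,264),.082));d=a[1]-a[0];print("yaw side",np.degrees(np.arctan2(d[1],d[0])))
# rod matching
f=np.c_[np.interp(np.arange(165,197,.1),S[:,1],S[:,0]),np.arange(165,197,.1)]
for p in T[::4]:
    zs=np.arange(.085,.14,.0005); q=np.array([proj("side",plane("top",p[:2],z)) for z in zs])
    d=np.linalg.norm(q[:,None]-f[None],axis=2).min(1); k=d.argmin(); print(p[:2],plane("top",p[:2],zs[k]),d[k])
E
```

```text
[[327.0625 208.1875   1.125 ]
 [331.0625 206.1875   2.4473]
 [335.0625 203.3125   2.4984]
 [339.0625 200.4375   2.4984]
 [343.0625 197.5      2.45  ]
 [347.0625 194.75     2.3988]
 [351.0625 192.5625   2.4469]
 [355.0625 190.6875   2.4473]
 [359.0625 189.375    2.4469]
 [363.0625 188.4375   2.4734]
 [367.0625 187.625    2.3996]
 [371.0625 187.4375   2.4488]
 [375.0625 187.5      2.375 ]
 [379.0625 187.6875   2.5   ]
 [383.0625 188.4375   2.375 ]
 [387.0625 189.5625   2.3719]
 [391.0625 190.9375   2.3219]
 [395.0625 192.5625   2.3719]
 [399.0625 194.3125   2.3477]
 [403.0625 195.9375   2.3477]
 [407.0625 206.9375   4.2942]
 [411.0625 204.0625   6.1922]]
[[319.125  164.0625   2.8   ]
 [317.0625 167.0625   2.5227]
 [315.25   170.0625   2.6465]
 [314.125  173.0625   2.8238]
 [334.4375 176.0625   3.745 ]
 [334.4375 179.0625   6.0169]
 [334.4375 182.0625   4.3481]
 [316.6875 185.0625   2.8215]
 [318.6875 188.0625   2.7973]
 [320.8125 191.0625   2.8727]
 [322.875  194.0625   2.7973]
 [324.25   197.0625   2.0246]]
fin top (array([0.5369, 0.3815, 0.0795]), np.float64(0.0018513594173182044))
t
[... 820 characters left out ...]
0.14  ] 0.09977022939498809
[355.0625 190.6875] [0.6236 0.121  0.1205] 0.08999261419970242
[359.0625 189.375 ] [0.6282 0.1106 0.115 ] 0.6433807135316763
[363.0625 188.4375] [0.6319 0.1001 0.109 ] 0.8003127281270253
[367.0625 187.625 ] [0.6354 0.0895 0.1025] 0.8268709324356024
[371.0625 187.4375] [0.6374 0.0786 0.0955] 0.2156016689941239
[375.0625 187.5   ] [0.6364 0.0692 0.1015] 0.03435535556426595Traceback (most recent call last):
  File "<stdin>", line 15, in <module>
  File "h.py", line 13, in plane
    e,v=ray(name,px); return e+v*(z-e[2])/v[2]
        ~~~^^^^^^^^^
  File "h.py", line 7, in ray
    m=optics.camera_model(name); f=K(m)
ValueError: time passes only in moves, steps and waits
```

```bash
sed -i 's/^def K(m)/_c={}\ndef cm(n):\n    if n not in _c: _c[n]=optics.camera_model(n)\n    return _c[n]\ndef K(m)/; s/m=optics.camera_model(name)/m=cm(name)/' h.py
cat > fit.py <<'E'
from rod import *
from scipy.optimize import least_squares
def nom():
    a=np.radians(np.linspace(0,60,61)); L=[(x,0) for x in np.arange(45,104,1.)]
    L+=[(104+120*np.sin(q),120-120*np.cos(q)) for q in a]
    e=np.array(L[-1]); L+=[tuple(e+k*np.array([.5,.866])) for k in np.arange(1,51)]
    return np.array(L)/1000
N=nom()
def rodfit(P):
    from scipy.spatial import cKDTree
    def r(v):
        c,s_=np.cos(v[2]),np.sin(v[2]); M=N@np.array([[c,s_],[-s_,c]])+v[:2]
        return cKDTree(M).query(P)[0]
    return least_squares(r,[.59,-.04,np.radians(67)],x_scale=[.01,.01,.1])
E
python3 - <<'E'
from fit import *
T=ridge(t,(322,178,412,216),125,1); T=T[(T[:,0]>330)&(T[:,0]<403)]
P=np.array([plane("top",p[:2],.110)[:2] for p in T]); r=rodfit(P)
print("rod frame",r.x,np.degrees(r.x[2]),"rms",np.sqrt(2*r.cost/len(P)))
S=np.vstack([ridge(s,(306,166,327,203),145,0)]); print(S[::5])
yy=np.arange(167,195,.1); f=np.c_[np.interp(yy,S[:,1],S[:,0]),yy]
for p in T[::3]:
    zs=np.arange(.085,.14,.0005); q=np.array([proj("side",plane("top",p[:2],z)) for z in zs])
    d=np.linalg.norm(q[:,None]-f[None],axis=2).min(1); k=d.argmin(); print(p[:2],plane("top",p[:2],zs[k]),d[k])
# foot ellipse: contour of foot in top
x0,y0=398,188
g=cv2.cvtColor(t,cv2.COLOR_BGR2GRAY)[y0:240,x0:446]; g=cv2.resize(g,None,fx=4,fy=4,interpolation=cv2.INTER_CUBIC)
m=(g>110).astype(np.uint8); m=cv2.morphologyEx(m,cv2.MORPH_OPEN,np.ones((25,25)))
c=max(cv2.findContours(m,0,1)[0],key=cv2.contourArea)[:,0]/4-.375+np.array([x0,y0])
Q=np.array([plane("top",q,.014)[:2] for q in c])
A=lambda v:np.hypot(*(Q-v[:2]).T)-.055
o=least_squares(A,Q.mean(0),loss="soft_l1",f_scale=.001);print("foot",o.x,np.median(abs(A(o.x))))
s0=sensors.sense();M=R.from_rotvec(s0["tcp_rot"]).as_matrix();print(M,s0["clock"])
for nm,px in(("brown",(227,200)),("turq",(208,240)),("purple",(245,268)),("crucible",(388,262)),("stopper",(269,177))):print(nm,plane("top",px,.04)[:2])
E
```

```text
rod frame [ 0.6026 -0.0553  1.3032] 74.66682577882638 rms 0.001258634216558634
[[317.4375 166.0625   2.7992]
 [314.6875 171.0625   2.7461]
 [313.75   176.0625   2.75  ]
 [314.6875 181.0625   2.8215]
 [317.3125 186.0625   2.7461]
 [320.8125 191.0625   2.8727]
 [324.25   196.0625   2.7488]]
[330.0625 206.875 ] [0.5837 0.1818 0.108 ] 0.02313685240961699
[333.0625 204.8125] [0.589  0.1744 0.108 ] 0.015156225613452276
[336.0625 202.5625] [0.5948 0.167  0.1085] 0.08002561119643267
[339.0625 200.4375] [0.6003 0.1596 0.108 ] 0.051958251704098415
[342.0625 198.1875] [0.6061 0.1523 0.1085] 0.07703969589469109
[345.0625 196.0625] [0.6115 0.1449 0.109 ] 0.05919735739410469
[348.0625 194.0625] [0.6165 0.1376 0.1105] 0.03562940502620763
[351.0625 192.5625] [0.6204 0.1302 0.111 ] 0.03280057968934679
[354.0625 191.0625] [0.6217 0.1238 0.1255] 0.01787906089986064
[357.0625 189.9375] [0.6262 0.1158 0.1175] 0.4663186208649366
[360.0625 189.0625] [0.6293 0.108  0.1135] 0.7640694617113891
[363.0625 188.4375] [0.6319 0.1001 0.109 ] 0.8003127281269946
[366.0625 187.75  ] [0.6347 0.0921 0.104 ] 0.9004658239
[... 296 characters left out ...]
1005] 0.6642052434743311
[384.0625 188.625 ] [0.6351 0.0456 0.0955] 1.7930268014721114
[387.0625 189.5625] [0.6337 0.0374 0.091 ] 3.280785973306939
[390.0625 190.5625] [0.6322 0.029  0.086 ] 4.815102717368283
[393.0625 191.8125] [0.6294 0.0212 0.085 ] 6.684883485490475
[396.0625 193.    ] [0.6265 0.0135 0.085 ] 8.69082836097976
[399.0625 194.3125] [0.6232 0.0059 0.085 ] 10.887873578744948
[402.0625 195.5625] [ 0.6202 -0.0018  0.085 ] 13.05134357836769
foot [ 0.584  -0.0667] 0.001931443452430355
[[-0.9636  0.2675 -0.0005]
 [ 0.2675  0.9636 -0.0016]
 [ 0.0001 -0.0017 -1.    ]] 0.1
brown [0.606  0.4496]
turq [0.5003 0.4936]
purple [0.4306 0.3952]
crucible [0.4531 0.0276]
stopper [0.6697 0.3421]
```

```bash
python3 - <<'E'
from fit import *
from scipy.spatial import cKDTree
from scipy.optimize import minimize
T=ridge(t,(322,178,412,216),125,1); T=T[(T[:,0]>330)&(T[:,0]<403)]
P=np.array([plane("top",p[:2],.110)[:2] for p in T])
ang=lambda Q:np.degrees(np.arctan2(*(cv2.fitLine(Q.astype(np.float32),2,0,1e-5,1e-5)[[1,0],0])))
print("straight at post",ang(P[T[:,0]>385]),"end",ang(P[T[:,0]<344]))
for i in(0,13,40,60,-1): print(T[i,:2],P[i])
g=np.vstack([N[:-1]+(N[1:]-N[:-1])*k for k in np.linspace(0,1,8)[:-1]])
def c(v,n=False):
    a=np.radians(v[2]);M=g@np.array([[np.cos(a),np.sin(a)],[-np.sin(a),np.cos(a)]])+v[:2]/1000
    d=cKDTree(M).query(P)[0]*1000; return d if n else (d**2).mean()
for y in(64,67,70):
    o=minimize(c,[590,-67,y],method="Nelder-Mead",options=dict(xatol=.01,fatol=1e-4,initial_simplex=[[590,-67,y],[600,-67,y],[590,-57,y],[590,-67,y+3]]));print(o.x,o.fun**.5)
for z,px in((.014,(422,213.5)),(.11,(431,207.7))): print(z,plane("top",px,z))
tip=plane("top",(325.6,209.5),.11);print("tip sil",tip)
E
```

```text
straight at post 69.0591 end -52.55394
[330.0625 206.875 ] [0.5834 0.1818]
[343.0625 197.5   ] [0.6076 0.1499]
[370.0625 187.5   ] [0.6345 0.0827]
[390.0625 190.5625] [0.6278 0.0326]
[402.0625 195.5625] [0.6158 0.0025]
[586.5159 -68.3341  67.6641] 0.17264848478171543
[585.9569 -68.7329  67.4347] 0.1650842914452596
[585.6817 -68.9249  67.3224] 0.1648703800646491
0.014 [ 0.585  -0.0675  0.014 ]
0.11 [ 0.5868 -0.0699  0.11  ]
tip sil [0.5766 0.1928 0.11  ]
```

```bash
cat > go.py <<'E'
from h import *
np.set_printoptions(precision=4,suppress=True,linewidth=150)
O=np.array([.586,-.0687]);YAW=np.radians(67.45)
def st(x,y):  # stand xy (m) -> world xy
    return O+np.array([x*np.cos(YAW)-y*np.sin(YAW),x*np.sin(YAW)+y*np.cos(YAW)])
def delta(p,caryaw,s=None):
    """tool-frame shift/turn from sensed pose to TCP p, tool pointing down, carriage(bell) yaw deg"""
    s=s or sensors.sense();M=R.from_rotvec(s["tcp_rot"])
    a=np.radians(caryaw); x=[-np.cos(a),-np.sin(a),0]; z=[0,0,-1.]
    G=R.from_matrix(np.c_[x,np.cross(z,x),z])
    return (M.inv().apply(np.asarray(p)-s["eef_pos"]).round(4),(M.inv()*G).as_rotvec().round(4))
E
python3 -c "
from go import *
print(delta((.537,.3815,.150),-37.7)); print(delta((.537,.3815,.052),-37.7))
print(st(.223,.086),st(.233,.103))"
```

```text
(array([-0.4153, -0.138 ,  0.076 ]), array([-0.0017,  0.0003,  0.3872]))
(array([-0.4153, -0.1378,  0.174 ]), array([-0.0017,  0.0003,  0.3872]))
[0.5921 0.1702] [0.5802 0.186 ]
```

Call:
{"op": "step_arm", "data": {
  "rows": [
    {"dx":-0.06,"dy":-0.02,"dz":0,"rz":0.1,"gripper":0},
    {"dx":-0.12,"dy":-0.04,"dz":0,"rz":0.2,"gripper":0},
    {"dx":-0.18,"dy":-0.06,"dz":0.02,"rz":0.3,"gripper":0},
    {"dx":-0.24,"dy":-0.08,"dz":0.04,"rz":0.387,"gripper":0},
    {"dx":-0.3,"dy":-0.1,"dz":0.06,"rz":0.387,"gripper":0},
    {"dx":-0.36,"dy":-0.12,"dz":0.076,"rz":0.387,"gripper":0},
    {"dx":-0.4153,"dy":-0.138,"dz":0.076,"rz":0.387,"gripper":0},
    {"dx":-0.4153,"dy":-0.138,"dz":0.076,"rz":0.387,"gripper":0},
    {"dx":-0.4153,"dy":-0.138,"dz":0.076,"rz":0.387,"gripper":0}
  ]
}}

```text
validation failed for argument at $.ro...
```

Call:
{"op": "step_arm", "data": {
  "rows": [
    {"dx":-0.06,"dy":-0.02,"dz":0.0,"rx":0.0,"ry":0.0,"rz":0.1,"gripper":0.0}
  ]
}}

```text
clock: 0.22
eef_pos: [0.2193, 0.5939, 0.2263]
tcp_rot: [-0.565, -3.085, -0.002]
force: [1.1, 0.5, -0.8]
gripper_width: 0.0857
grasp_force: 0.0
```

Call:
{"op": "step_arm", "data": {
  "rows": [
    {"dx":-0.06,"dy":-0.013,"dz":0.0,"rx":0.0,"ry":0.0,"rz":0.1,"gripper":0.0},
    {"dx":-0.12,"dy":-0.027,"dz":0.01,"rx":0.0,"ry":0.0,"rz":0.2,"gripper":0.0},
    {"dx":-0.18,"dy":-0.04,"dz":0.02,"rx":0.0,"ry":0.0,"rz":0.287,"gripper":0.0},
    {"dx":-0.24,"dy":-0.054,"dz":0.04,"rx":0.0,"ry":0.0,"rz":0.287,"gripper":0.0},
    {"dx":-0.3,"dy":-0.067,"dz":0.06,"rx":0.0,"ry":0.0,"rz":0.287,"gripper":0.0},
    {"dx":-0.365,"dy":-0.082,"dz":0.076,"rx":0.0,"ry":0.0,"rz":0.287,"gripper":0.0},
    {"dx":-0.365,"dy":-0.082,"dz":0.076,"rx":0.0,"ry":0.0,"rz":0.287,"gripper":0.0},
    {"dx":-0.365,"dy":-0.082,"dz":0.076,"rx":0.0,"ry":0.0,"rz":0.287,"gripper":0.0}
  ]
}}

```text
clock: 1.23
eef_pos: [0.5363, 0.3818, 0.1498]
tcp_rot: [-1.017, -2.971, 0.002]
force: [-0.3, 0.7, 0.7]
gripper_width: 0.0462
grasp_force: 0.0
```

```bash
python3 -c "
from go import *
print(delta((.537,.3815,.052),-37.7))
for n in('top','side'): cv2.imwrite(f'pics/{n}1.png',optics.camera(n))
a=cv2.imread('pics/side1.png')[200:330,220:400]; cv2.imwrite('pics/c1.png',cv2.resize(a,None,fx=4,fy=4)); print(sensors.sense()['joints'])"
```

```text
(array([-0.0008,  0.0003,  0.0978]), array([-0.0014, -0.0008, -0.0018]))
[-0.4978  0.5675 -0.2335  1.598   0.1468  0.9935  0.1394]
```

View pics/c1.png

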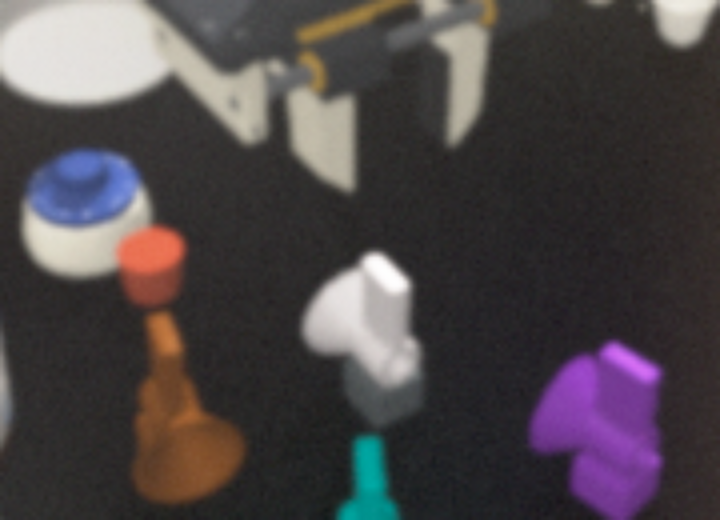

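Call:
{"op": "step_arm", "data": {
  "rows": [
    {"dx":0.0,"dy":0.0,"dz":0.04,"rx":0.0,"ry":0.0,"rz":0.0,"gripper":0.0},
    {"dx":0.0,"dy":0.0,"dz":0.075,"rx":0.0,"ry":0.0,"rz":0.0,"gripper":0.0},
    {"dx":-0.0005,"dy":0.0,"dz":0.098,"rx":0.0,"ry":0.0,"rz":0.0,"gripper":0.0},
    {"dx":-0.0005,"dy":0.0,"dz":0.098,"rx":0.0,"ry":0.0,"rz":0.0,"gripper":0.0},
    {"dx":-0.0005,"dy":0.0,"dz":0.098,"rx":0.0,"ry":0.0,"rz":0.0,"gripper":-1.0},
    {"dx":-0.0005,"dy":0.0,"dz":0.098,"rx":0.0,"ry":0.0,"rz":0.0,"gripper":-1.0},
    {"dx":-0.0005,"dy":0.0,"dz":0.098,"rx":0.0,"ry":0.0,"rz":0.0,"gripper":-1.0},
    {"dx":-0.0005,"dy":0.0,"dz":0.098,"rx":0.0,"ry":0.0,"rz":0.0,"gripper":-1.0},
    {"dx":-0.0005,"dy":0.0,"dz":0.098,"rx":0.0,"ry":0.0,"rz":0.0,"gripper":-1.0}
  ],
  "newtons": 25
}}

```text
clock: 2.45
eef_pos: [0.5369, 0.3826, 0.0532]
tcp_rot: [1.015, 2.973, 0.001]
force: [-1.0, -0.5, 2.3]
gripper_width: 0.0099
grasp_force: 25.0
```

Call:
{"op": "step_arm", "data": {
  "rows": [
    {"dx":0.0,"dy":0.0,"dz":-0.02,"rx":0.0,"ry":0.0,"rz":0.0,"gripper":-1.0},
    {"dx":0.0,"dy":0.0,"dz":-0.05,"rx":0.0,"ry":0.0,"rz":0.0,"gripper":-1.0},
    {"dx":0.0,"dy":0.0,"dz":-0.077,"rx":0.0,"ry":0.0,"rz":0.0,"gripper":-1.0},
    {"dx":0.0,"dy":0.0,"dz":-0.077,"rx":0.0,"ry":0.0,"rz":0.0,"gripper":-1.0},
    {"dx":0.0,"dy":0.0,"dz":-0.077,"rx":0.0,"ry":0.0,"rz":0.0,"gripper":-1.0}
  ]
}}

```text
clock: 3.08
eef_pos: [0.536, 0.3819, 0.1291]
tcp_rot: [-1.015, -2.973, 0.002]
force: [-0.5, 0.0, -3.6]
gripper_width: 0.0097
grasp_force: 25.0
```

```bash
python3 -c "
from go import *
s=sensors.sense();print(s['force'],s['moment'],s['eef_pos']);print(delta((.5455,.2313,.130),-52.55))"
```

```text
[-0.5017  0.0068 -3.5594] [-0.0451  0.014  -0.0373] [0.536  0.3819 0.1291]
(array([-0.0996, -0.1134, -0.0008]), array([-0.0012, -0.0001,  0.2593]))
```

Call:
{"op": "step_arm", "data": {
  "rows": [
    {"dx":-0.025,"dy":-0.028,"dz":0.0,"rx":0.0,"ry":0.0,"rz":0.07,"gripper":-1.0},
    {"dx":-0.055,"dy":-0.062,"dz":0.0,"rx":0.0,"ry":0.0,"rz":0.14,"gripper":-1.0},
    {"dx":-0.085,"dy":-0.095,"dz":0.0,"rx":0.0,"ry":0.0,"rz":0.21,"gripper":-1.0},
    {"dx":-0.0996,"dy":-0.1134,"dz":-0.0008,"rx":0.0,"ry":0.0,"rz":0.2593,"gripper":-1.0},
    {"dx":-0.0996,"dy":-0.1134,"dz":-0.0008,"rx":0.0,"ry":0.0,"rz":0.2593,"gripper":-1.0},
    {"dx":-0.0996,"dy":-0.1134,"dz":-0.0008,"rx":0.0,"ry":0.0,"rz":0.2593,"gripper":-1.0}
  ]
}}

```text
clock: 3.82
eef_pos: [0.5455, 0.2342, 0.1304]
tcp_rot: [-1.386, -2.818, -0.002]
force: [0.6, 1.4, -1.6]
gripper_width: 0.0095
grasp_force: 25.0
```

```bash
python3 -c "
from go import *
s=sensors.sense();print(s['force'],s['moment'],s['eef_pos'],s['joints']);print(delta((.5455,.2313,.130),-52.55))
for n in('top','side'): cv2.imwrite(f'pics/{n}2.png',optics.camera(n))
a=cv2.imread('pics/side2.png')[130:280,250:400];b=cv2.imread('pics/top2.png')[150:300,260:410]; cv2.imwrite('pics/c2.png',cv2.resize(np.hstack([a,b]),(800,400),interpolation=2))"
```

```text
[ 0.5941  1.4353 -1.6081] [ 0.022  -0.0412  0.0044] [0.5455 0.2342 0.1304] [-0.3259  0.482  -0.1601  1.7863  0.0938  0.8803  0.1287]
(array([-0.0023, -0.0018,  0.0004]), array([ 0.0008, -0.0016,  0.0028]))
```

View pics/c2.png

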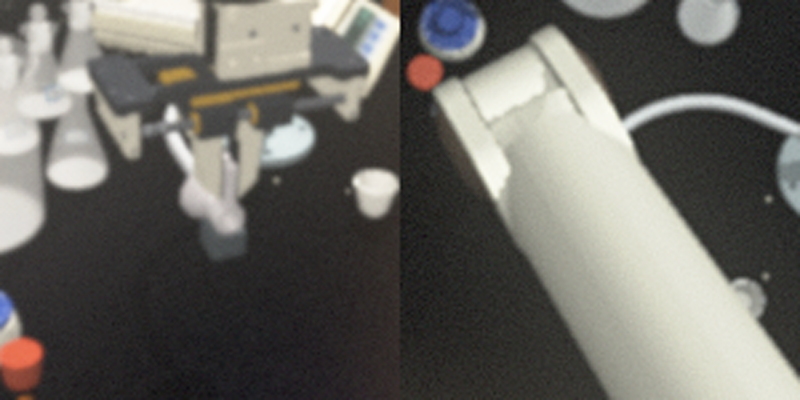

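Call:
{"op": "step_arm", "data": {
  "rows": [
    {"dx":-0.007,"dy":-0.0018,"dz":0.0,"rx":0.0,"ry":0.0,"rz":0.0,"gripper":-1.0},
    {"dx":-0.014,"dy":-0.0018,"dz":0.0,"rx":0.0,"ry":0.0,"rz":0.0,"gripper":-1.0},
    {"dx":-0.021,"dy":-0.0018,"dz":0.0,"rx":0.0,"ry":0.0,"rz":0.0,"gripper":-1.0},
    {"dx":-0.026,"dy":-0.0018,"dz":0.0,"rx":0.0,"ry":0.0,"rz":0.0,"gripper":-1.0},
    {"dx":-0.026,"dy":-0.0018,"dz":0.0,"rx":0.0,"ry":0.0,"rz":0.0,"gripper":-1.0},
    {"dx":-0.026,"dy":-0.0018,"dz":0.0,"rx":0.0,"ry":0.0,"rz":0.0,"gripper":-1.0}
  ]
}}

```text
clock: 4.68
eef_pos: [0.5603, 0.2103, 0.1305]
tcp_rot: [-1.39, -2.817, -0.0]
force: [-0.5, -0.4, -2.1]
gripper_width: 0.0096
grasp_force: 25.0
```

```bash
cat >> go.py <<'E'
def rodrel():
    """bore point in stand frame (x,y mm), z; force in tool axes"""
    s=sensors.sense();M=R.from_rotvec(s["tcp_rot"]);d=s["eef_pos"][:2]-O
    c,k=np.cos(YAW),np.sin(YAW); q=np.array([d[0]*c+d[1]*k,-d[0]*k+d[1]*c])*1000
    x=M.apply([1,0,0]); yaw=np.degrees(np.arctan2(-x[1],-x[0]))
    e=np.array([233.,103.])-q; u=np.array([.5,.866])
    print("stand",q.round(1),"TCPz",round(s["eef_pos"][2]*1e3,1),"behind end",round(-(e@u),1),"lat",round(float(np.cross(u,-e)),1),"yaw",round(yaw,1),"Ftool",M.inv().apply(s["force"]).round(1),"Mtool",M.inv().apply(s["moment"]).round(2),"t",round(s["clock"],2))
E
python3 -W ignore -c "
from go import *
rodrel()"
```

```text
stand [247.8 130.7] TCPz 130.5 behind end 31.4 lat 1.1 yaw -52.5 Ftool [-0.  -0.6  2.1] Mtool [ 0.   -0.01  0.02] t 4.67
```

Call:
{"op": "step_arm", "data": {
  "rows": [
    {"dx":-0.003,"dy":0.001,"dz":0.0,"rx":0.0,"ry":0.0,"rz":0.0,"gripper":-1.0},
    {"dx":-0.006,"dy":0.001,"dz":0.0,"rx":0.0,"ry":0.0,"rz":0.0,"gripper":-1.0},
    {"dx":-0.008,"dy":0.001,"dz":0.0,"rx":0.0,"ry":0.0,"rz":0.0,"gripper":-1.0},
    {"dx":-0.01,"dy":0.001,"dz":0.0,"rx":0.0,"ry":0.0,"rz":0.0,"gripper":-1.0},
    {"dx":-0.01,"dy":0.001,"dz":0.0,"rx":0.0,"ry":0.0,"rz":0.0,"gripper":-1.0}
  ]
}}

```text
clock: 5.3
eef_pos: [0.5665, 0.2023, 0.1298]
tcp_rot: [-1.39, -2.816, 0.002]
force: [-0.6, 0.2, -5.3]
gripper_width: 0.0096
grasp_force: 25.0
```

```bash
python3 -W ignore -c "
from go import *
rodrel()"
```

```text
stand [242.9 121.9] TCPz 129.8 behind end 21.3 lat 0.9 yaw -52.5 Ftool [ 0.5 -0.4  5.3] Mtool [0.23 0.24 0.01] t 5.3
```

Call:
{"op": "step_arm", "data": {
  "rows": [
    {"dx":-0.01,"dy":0.0,"dz":0.002,"rx":0.0,"ry":0.0,"rz":0.0,"gripper":-1.0},
    {"dx":-0.0,"dy":0.0,"dz":0.002,"rx":0.0,"ry":0.0,"rz":0.0,"gripper":-1.0},
    {"dx":-0.0,"dy":0.0,"dz":0.002,"rx":0.0,"ry":0.0,"rz":0.0,"gripper":-1.0}
  ]
}}

```text
clock: 5.68
eef_pos: [0.5672, 0.2041, 0.129]
tcp_rot: [1.389, 2.818, 0.002]
force: [0.4, 0.0, -2.7]
gripper_width: 0.01
grasp_force: 25.0
```

```bash
python3 -W ignore -c "
from go import *
rodrel()"
```

```text
stand [244.8 122. ] TCPz 129.0 behind end 22.3 lat -0.7 yaw -52.5 Ftool [-0.3  0.4  2.7] Mtool [ 0.02 -0.03 -0.02] t 5.67
```

Call:
{"op": "step_arm", "data": {
  "rows": [
    {"dx":-0.002,"dy":0.0,"dz":0.0,"rx":0.0,"ry":0.0,"rz":0.0,"gripper":-1.0},
    {"dx":-0.004,"dy":0.0,"dz":0.0,"rx":0.0,"ry":0.0,"rz":0.0,"gripper":-1.0},
    {"dx":-0.006,"dy":0.0,"dz":0.0,"rx":0.0,"ry":0.0,"rz":0.0,"gripper":-1.0},
    {"dx":-0.006,"dy":0.0,"dz":0.0,"rx":0.0,"ry":0.0,"rz":0.0,"gripper":-1.0}
  ]
}}

```text
clock: 6.18
eef_pos: [0.571, 0.197, 0.1281]
tcp_rot: [-1.392, -2.817, 0.002]
force: [-0.7, -1.0, -6.7]
gripper_width: 0.0096
grasp_force: 25.0
```

```bash
python3 -W ignore -c "
from go import *
rodrel()"
```

```text
stand [239.6 115.8] TCPz 128.1 behind end 14.4 lat 0.7 yaw -52.6 Ftool [-0.4 -1.2  6.7] Mtool [ 0.27 -0.27 -0.04] t 6.17
```

Call:
{"op": "step_arm", "data": {
  "rows": [
    {"dx":0.0,"dy":0.0,"dz":0.001,"rx":0.0,"ry":0.0,"rz":0.0,"gripper":-1.0},
    {"dx":0.0,"dy":0.0,"dz":0.002,"rx":0.0,"ry":0.0,"rz":0.0,"gripper":-1.0},
    {"dx":0.0,"dy":0.0,"dz":0.002,"rx":0.0,"ry":0.0,"rz":0.0,"gripper":-1.0}
  ]
}}

```text
clock: 6.55
eef_pos: [0.5711, 0.1982, 0.1267]
tcp_rot: [1.39, 2.817, 0.001]
force: [0.0, -0.3, -3.1]
gripper_width: 0.0097
grasp_force: 25.0
```

```bash
python3 -W ignore -c "
from go import *
rodrel()"
```

```text
stand [240.8 116.1] TCPz 126.7 behind end 15.2 lat -0.2 yaw -52.5 Ftool [-0.2 -0.1  3.1] Mtool [ 0.19 -0.12  0.03] t 6.55
```

Call:
{"op": "step_arm", "data": {
  "rows": [
    {"dx":-0.002,"dy":0.0,"dz":0.0003,"rx":0.0,"ry":0.0,"rz":0.0,"gripper":-1.0},
    {"dx":-0.004,"dy":0.0,"dz":0.0006,"rx":0.0,"ry":0.0,"rz":0.0,"gripper":-1.0},
    {"dx":-0.006,"dy":0.0,"dz":0.0006,"rx":0.0,"ry":0.0,"rz":0.0,"gripper":-1.0},
    {"dx":-0.008,"dy":0.0,"dz":0.0006,"rx":0.0,"ry":0.0,"rz":0.0,"gripper":-1.0},
    {"dx":-0.008,"dy":0.0,"dz":0.0006,"rx":0.0,"ry":0.0,"rz":0.0,"gripper":-1.0}
  ]
}}

```text
clock: 7.18
eef_pos: [0.5761, 0.1913, 0.1259]
tcp_rot: [1.391, 2.817, -0.0]
force: [0.6, 0.6, -4.1]
gripper_width: 0.0095
grasp_force: 25.0
```

```bash
python3 -W ignore -c "
from go import *
rodrel()"
```

```text
stand [236.3 108.9] TCPz 125.9 behind end 6.7 lat 0.1 yaw -52.6 Ftool [0.1 0.8 4.1] Mtool [0.06 0.04 0.02] t 7.17
```

Call:
{"op": "step_arm", "data": {
  "rows": [
    {"dx":-0.003,"dy":0.0,"dz":0.0005,"rx":0.0,"ry":0.0,"rz":0.0,"gripper":-1.0},
    {"dx":-0.006,"dy":0.0,"dz":0.0005,"rx":0.0,"ry":0.0,"rz":0.0,"gripper":-1.0},
    {"dx":-0.009,"dy":0.0,"dz":0.0005,"rx":0.0,"ry":0.0,"rz":0.0,"gripper":-1.0},
    {"dx":-0.012,"dy":0.0,"dz":0.0005,"rx":0.0,"ry":0.0,"rz":0.0,"gripper":-1.0},
    {"dx":-0.015,"dy":0.0,"dz":0.0005,"rx":0.0,"ry":0.0,"rz":0.0,"gripper":-1.0},
    {"dx":-0.015,"dy":0.0,"dz":0.0005,"rx":0.0,"ry":0.0,"rz":0.0,"gripper":-1.0}
  ]
}}

```text
clock: 7.92
eef_pos: [0.5852, 0.1792, 0.1254]
tcp_rot: [1.391, 2.817, -0.001]
force: [-0.4, -1.0, -4.9]
gripper_width: 0.0101
grasp_force: 25.0
```

```bash
python3 -W ignore -c "
from go import *
rodrel()"
```

```text
stand [228.6  95.8] TCPz 125.4 behind end -8.4 lat 0.2 yaw -52.6 Ftool [-0.5 -0.9  4.9] Mtool [0.11 0.   0.03] t 7.92
```

```bash
cat >> go.py <<'E'
import json
def path(s):  # s mm from straight end towards post -> stand x,y mm, tangent deg
    if s<=50: k=np.array([.5,.8660]); p=np.array([233,103.])-s*k; return p,60.
    a=60-np.degrees((s-50)/120.)
    if a>0: r=np.radians(a); return np.array([104+120*np.sin(r),120-120*np.cos(r)]),a
    return np.array([104-(s-50-120*np.radians(60)),0]),0.
SLOPE=-.0150
def pose(s,lat,zoff):  # lat: + left of the outward tangent (mm); zoff mm
    p,a=path(s); n=np.array([-np.sin(np.radians(a)),np.cos(np.radians(a))]); p=p+lat*n
    return np.r_[st(*(p/1000)),(144.2-15.2+15.2-15.0+SLOPE*p[0]+zoff)/1000],np.degrees(YAW)+a-180
def M_of(p,yaw):
    a=np.radians(yaw);x=[-np.cos(a),-np.sin(a),0];z=[0,0,-1.];return R.from_matrix(np.c_[x,np.cross(z,x),z])
def plan(s0,o0,ss,o1,n):
    """rows from (s0,lat,z) to each s in ss with offsets (lat,z) ramping to o1"""
    p0,y0=pose(s0,*o0);G=M_of(p0,y0)
    for i,s in enumerate(ss):
        f=(i+1)/len(ss);o=np.array(o0)*(1-f)+np.array(o1)*f
        p,y=pose(s,*o);d=G.inv().apply(p-p0);r=(G.inv()*M_of(p,y)).as_rotvec()
        print('{"dx": %.4f, "dy": %.4f, "dz": %.4f, "rx": 0.0, "ry": 0.0, "rz": %.4f, "gripper": -1.0}'%(*d,r[2]),end=", ")
    print()
E
python3 -c "
from go import *
print(pose(8.4,.2,0))
plan(8.4,(.2,0),[12,16,20,24,28,32,36,40,44,48,48],(.2,-.8),0)"
```

```text
(array([0.5852, 0.1792, 0.1258]), np.float64(-52.55))
{"dx": -0.0036, "dy": -0.0000, "dz": 0.0000, "rx": 0.0, "ry": 0.0, "rz": 0.0000, "gripper": -1.0}, {"dx": -0.0076, "dy": -0.0000, "dz": 0.0001, "rx": 0.0, "ry": 0.0, "rz": 0.0000, "gripper": -1.0}, {"dx": -0.0116, "dy": -0.0000, "dz": 0.0001, "rx": 0.0, "ry": 0.0, "rz": 0.0000, "gripper": -1.0}, {"dx": -0.0156, "dy": -0.0000, "dz": 0.0002, "rx": 0.0, "ry": 0.0, "rz": 0.0000, "gripper": -1.0}, {"dx": -0.0196, "dy": -0.0000, "dz": 0.0002, "rx": 0.0, "ry": 0.0, "rz": 0.0000, "gripper": -1.0}, {"dx": -0.0236, "dy": -0.0000, "dz": 0.0003, "rx": 0.0, "ry": 0.0, "rz": 0.0000, "gripper": -1.0}, {"dx": -0.0276, "dy": -0.0000, "dz": 0.0003, "rx": 0.0, "ry": 0.0, "rz": 0.0000, "gripper": -1.0}, {"dx": -0.0316, "dy": -0.0000, "dz": 0.0003, "rx": 0.0, "ry": 0.0, "rz": 0.0000, "gripper": -1.0}, {"dx": -0.0356, "dy": -0.0000, "dz": 0.0004, "rx": 0.0, "ry": 0.0, "rz": 0.0000, "gripper": -1.0}, {"dx": -0.0396, "dy": -0.0000, "dz": 0.0004, "rx": 0.0, "ry": 0.0, "rz": 0.0000, "gripper": -1.0}, {"dx": -0.0396, "dy": -0.0000, "dz": 0.0005, "rx": 0.0, "ry": 0.0, "rz": 0.0000, "gripper": -1.0},
```

Call:
{"op": "step_arm", "data": {
  "rows": [
    {"dx":-0.002,"dy":0.0,"dz":0.0008,"rx":0.0,"ry":0.0,"rz":0.0,"gripper":-1.0},
    {"dx":-0.005,"dy":0.0,"dz":0.0008,"rx":0.0,"ry":0.0,"rz":0.0,"gripper":-1.0},
    {"dx":-0.009,"dy":0.0,"dz":0.0008,"rx":0.0,"ry":0.0,"rz":0.0,"gripper":-1.0},
    {"dx":-0.013,"dy":0.0,"dz":0.0008,"rx":0.0,"ry":0.0,"rz":0.0,"gripper":-1.0},
    {"dx":-0.016,"dy":0.0,"dz":0.0008,"rx":0.0,"ry":0.0,"rz":0.0,"gripper":-1.0},
    {"dx":-0.016,"dy":0.0,"dz":0.0008,"rx":0.0,"ry":0.0,"rz":0.0,"gripper":-1.0}
  ]
}}

```text
clock: 8.68
eef_pos: [0.595, 0.1663, 0.1246]
tcp_rot: [1.391, 2.816, -0.0]
force: [-0.3, -0.6, -3.3]
gripper_width: 0.0094
grasp_force: 25.0
```

```bash
python3 -W ignore -c "
from go import *
rodrel()
plan(24.4,(.2,-.9),[28,32,36,40,44,48,51,54,57,57],(.2,-1.2),0)"
```

```text
stand [220.5  81.8] TCPz 124.6 behind end -24.6 lat 0.2 yaw -52.6 Ftool [-0.3 -0.6  3.3] Mtool [ 0.16 -0.22 -0.05] t 8.68
{"dx": -0.0036, "dy": -0.0000, "dz": 0.0000, "rx": 0.0, "ry": 0.0, "rz": 0.0000, "gripper": -1.0}, {"dx": -0.0076, "dy": -0.0000, "dz": 0.0000, "rx": 0.0, "ry": 0.0, "rz": 0.0000, "gripper": -1.0}, {"dx": -0.0116, "dy": -0.0000, "dz": 0.0000, "rx": 0.0, "ry": 0.0, "rz": 0.0000, "gripper": -1.0}, {"dx": -0.0156, "dy": -0.0000, "dz": 0.0000, "rx": 0.0, "ry": 0.0, "rz": 0.0000, "gripper": -1.0}, {"dx": -0.0196, "dy": -0.0000, "dz": 0.0000, "rx": 0.0, "ry": 0.0, "rz": 0.0000, "gripper": -1.0}, {"dx": -0.0236, "dy": -0.0000, "dz": 0.0000, "rx": 0.0, "ry": 0.0, "rz": 0.0000, "gripper": -1.0}, {"dx": -0.0264, "dy": -0.0002, "dz": 0.0000, "rx": 0.0, "ry": 0.0, "rz": 0.0083, "gripper": -1.0}, {"dx": -0.0294, "dy": -0.0003, "dz": 0.0000, "rx": 0.0, "ry": 0.0, "rz": 0.0333, "gripper": -1.0}, {"dx": -0.0324, "dy": -0.0004, "dz": 0.0000, "rx": 0.0, "ry": 0.0, "rz": 0.0583, "gripper": -1.0}, {"dx": -0.0324, "dy": -0.0004, "dz": 0.0001, "rx": 0.0, "ry": 0.0, "rz": 0.0583, "gripper": -1.0},
```

Call:
{"op": "step_arm", "data": {
  "rows": [
    {"dx":-0.0036,"dy":0.0,"dz":0.0,"rx":0.0,"ry":0.0,"rz":0.0,"gripper":-1.0},
    {"dx":-0.0076,"dy":0.0,"dz":0.0,"rx":0.0,"ry":0.0,"rz":0.0,"gripper":-1.0},
    {"dx":-0.0116,"dy":0.0,"dz":0.0,"rx":0.0,"ry":0.0,"rz":0.0,"gripper":-1.0},
    {"dx":-0.0156,"dy":0.0,"dz":0.0,"rx":0.0,"ry":0.0,"rz":0.0,"gripper":-1.0},
    {"dx":-0.0196,"dy":0.0,"dz":0.0,"rx":0.0,"ry":0.0,"rz":0.0,"gripper":-1.0},
    {"dx":-0.0236,"dy":0.0,"dz":0.0,"rx":0.0,"ry":0.0,"rz":0.0,"gripper":-1.0},
    {"dx":-0.0236,"dy":0.0,"dz":0.0,"rx":0.0,"ry":0.0,"rz":0.0,"gripper":-1.0}
  ]
}}

```text
clock: 9.55
eef_pos: [0.6094, 0.1476, 0.1246]
tcp_rot: [1.391, 2.816, -0.0]
force: [0.9, 0.3, -2.4]
gripper_width: 0.0098
grasp_force: 25.0
```

```bash
python3 -W ignore -c "
from go import *
rodrel()
plan(48,(.2,-1.05),[51,54,57,60,63,66,69,72,72],(.2,-1.2),0)"
```

```text
stand [208.7  61.3] TCPz 124.6 behind end -48.3 lat 0.2 yaw -52.6 Ftool [-0.4  0.9  2.4] Mtool [ 0.1  -0.13 -0.01] t 9.55
{"dx": -0.0028, "dy": -0.0002, "dz": -0.0000, "rx": 0.0, "ry": 0.0, "rz": 0.0083, "gripper": -1.0}, {"dx": -0.0058, "dy": -0.0003, "dz": -0.0000, "rx": 0.0, "ry": 0.0, "rz": 0.0333, "gripper": -1.0}, {"dx": -0.0088, "dy": -0.0004, "dz": -0.0000, "rx": 0.0, "ry": 0.0, "rz": 0.0583, "gripper": -1.0}, {"dx": -0.0118, "dy": -0.0006, "dz": -0.0000, "rx": 0.0, "ry": 0.0, "rz": 0.0833, "gripper": -1.0}, {"dx": -0.0147, "dy": -0.0009, "dz": -0.0000, "rx": 0.0, "ry": 0.0, "rz": 0.1083, "gripper": -1.0}, {"dx": -0.0177, "dy": -0.0013, "dz": -0.0000, "rx": 0.0, "ry": 0.0, "rz": 0.1333, "gripper": -1.0}, {"dx": -0.0207, "dy": -0.0017, "dz": -0.0001, "rx": 0.0, "ry": 0.0, "rz": 0.1583, "gripper": -1.0}, {"dx": -0.0236, "dy": -0.0022, "dz": -0.0001, "rx": 0.0, "ry": 0.0, "rz": 0.1833, "gripper": -1.0}, {"dx": -0.0236, "dy": -0.0022, "dz": -0.0001, "rx": 0.0, "ry": 0.0, "rz": 0.1833, "gripper": -1.0},
```

Call:
{"op": "step_arm", "data": {
  "rows": [
    {"dx":-0.0028,"dy":-0.0001,"dz":0.0,"rx":0.0,"ry":0.0,"rz":0.0083,"gripper":-1.0},
    {"dx":-0.0058,"dy":-0.0002,"dz":0.0,"rx":0.0,"ry":0.0,"rz":0.0333,"gripper":-1.0},
    {"dx":-0.0088,"dy":-0.0004,"dz":0.0,"rx":0.0,"ry":0.0,"rz":0.0583,"gripper":-1.0},
    {"dx":-0.0118,"dy":-0.0006,"dz":0.0,"rx":0.0,"ry":0.0,"rz":0.0833,"gripper":-1.0},
    {"dx":-0.0147,"dy":-0.0009,"dz":0.0,"rx":0.0,"ry":0.0,"rz":0.1083,"gripper":-1.0},
    {"dx":-0.0177,"dy":-0.0013,"dz":0.0,"rx":0.0,"ry":0.0,"rz":0.1333,"gripper":-1.0},
    {"dx":-0.0207,"dy":-0.0017,"dz":0.0,"rx":0.0,"ry":0.0,"rz":0.1583,"gripper":-1.0},
    {"dx":-0.0236,"dy":-0.0022,"dz":-0.0001,"rx":0.0,"ry":0.0,"rz":0.1833,"gripper":-1.0},
    {"dx":-0.0236,"dy":-0.0022,"dz":-0.0001,"rx":0.0,"ry":0.0,"rz":0.1833,"gripper":-1.0}
  ]
}}

```text
clock: 10.68
eef_pos: [0.6217, 0.1276, 0.1247]
tcp_rot: [1.644, 2.677, -0.001]
force: [-1.0, -1.3, -2.7]
gripper_width: 0.01
grasp_force: 25.0
```

```bash
cat >> go.py <<'E'
def chk(s,lat,z):
    p,y=pose(s,lat,z);q=sensors.sense()["eef_pos"];print("dev (tool mm)",(M_of(p,y).inv().apply(q-p)*1e3).round(1))
E
python3 -W ignore -c "
from go import *
rodrel();chk(72,.2,-1.2)
plan(72,(.2,-1.2),[75,78,81,84,87,90,93,96,99,102,102],(.2,-1.2),0)"
```

```text
stand [195.   42.3] TCPz 124.7 behind end -71.5 lat 2.5 yaw -63.1 Ftool [-0.7 -1.4  2.7] Mtool [ 0.45 -0.11 -0.03] t 10.68
dev (tool mm) [ 0.  -0.1  0.4]
{"dx": -0.0030, "dy": -0.0000, "dz": -0.0000, "rx": 0.0, "ry": 0.0, "rz": 0.0250, "gripper": -1.0}, {"dx": -0.0060, "dy": -0.0001, "dz": -0.0001, "rx": 0.0, "ry": 0.0, "rz": 0.0500, "gripper": -1.0}, {"dx": -0.0090, "dy": -0.0003, "dz": -0.0001, "rx": 0.0, "ry": 0.0, "rz": 0.0750, "gripper": -1.0}, {"dx": -0.0120, "dy": -0.0006, "dz": -0.0001, "rx": 0.0, "ry": 0.0, "rz": 0.1000, "gripper": -1.0}, {"dx": -0.0149, "dy": -0.0009, "dz": -0.0002, "rx": 0.0, "ry": 0.0, "rz": 0.1250, "gripper": -1.0}, {"dx": -0.0179, "dy": -0.0013, "dz": -0.0002, "rx": 0.0, "ry": 0.0, "rz": 0.1500, "gripper": -1.0}, {"dx": -0.0209, "dy": -0.0018, "dz": -0.0002, "rx": 0.0, "ry": 0.0, "rz": 0.1750, "gripper": -1.0}, {"dx": -0.0238, "dy": -0.0024, "dz": -0.0003, "rx": 0.0, "ry": 0.0, "rz": 0.2000, "gripper": -1.0}, {"dx": -0.0267, "dy": -0.0030, "dz": -0.0003, "rx": 0.0, "ry": 0.0, "rz": 0.2250, "gripper": -1.0}, {"dx": -0.0296, "dy": -0.0037, "dz": -0.0003, "rx": 0.0, "ry": 0.0, "rz": 0.2500, "gripper": -1.0}, {"dx": -0.0296, "dy": -0.0037, "dz": -0.0003, "rx": 0.0, "ry": 0.0, "rz": 0.2500, "gripper": -1.0},
```

Call:
{"op": "step_arm", "data": {
  "rows": [
    {"dx":-0.003,"dy":-0.0004,"dz":0.0,"rx":0.0,"ry":0.0,"rz":0.025,"gripper":-1.0},
    {"dx":-0.006,"dy":-0.0005,"dz":0.0,"rx":0.0,"ry":0.0,"rz":0.05,"gripper":-1.0},
    {"dx":-0.009,"dy":-0.0007,"dz":-0.0001,"rx":0.0,"ry":0.0,"rz":0.075,"gripper":-1.0},
    {"dx":-0.012,"dy":-0.001,"dz":-0.0001,"rx":0.0,"ry":0.0,"rz":0.1,"gripper":-1.0},
    {"dx":-0.0149,"dy":-0.0013,"dz":-0.0001,"rx":0.0,"ry":0.0,"rz":0.125,"gripper":-1.0},
    {"dx":-0.0179,"dy":-0.0017,"dz":-0.0001,"rx":0.0,"ry":0.0,"rz":0.15,"gripper":-1.0},
    {"dx":-0.0209,"dy":-0.0022,"dz":-0.0002,"rx":0.0,"ry":0.0,"rz":0.175,"gripper":-1.0},
    {"dx":-0.0238,"dy":-0.0028,"dz":-0.0003,"rx":0.0,"ry":0.0,"rz":0.2,"gripper":-1.0},
    {"dx":-0.0238,"dy":-0.0028,"dz":-0.0003,"rx":0.0,"ry":0.0,"rz":0.2,"gripper":-1.0}
  ]
}}

```text
clock: 11.8
eef_pos: [0.63, 0.1051, 0.125]
tcp_rot: [1.903, 2.499, -0.001]
force: [-2.5, 0.0, -3.0]
gripper_width: 0.0102
grasp_force: 25.0
```

```bash
python3 -W ignore -c "
from go import *
rodrel();chk(96,.6,-1.2)
plan(96,(.6,-1.2),[99,102,105,108,111,114,117,120,123,126,126],(.6,-1.2),0)"
```

```text
stand [177.4  26. ] TCPz 125.0 behind end -94.5 lat 9.7 yaw -74.6 Ftool [ 0.7 -2.4  3. ] Mtool [ 0.43 -0.2  -0.03] t 11.8
dev (tool mm) [-0.1 -0.1  0.3]
{"dx": -0.0030, "dy": -0.0000, "dz": -0.0000, "rx": 0.0, "ry": 0.0, "rz": 0.0250, "gripper": -1.0}, {"dx": -0.0060, "dy": -0.0001, "dz": -0.0001, "rx": 0.0, "ry": 0.0, "rz": 0.0500, "gripper": -1.0}, {"dx": -0.0089, "dy": -0.0003, "dz": -0.0001, "rx": 0.0, "ry": 0.0, "rz": 0.0750, "gripper": -1.0}, {"dx": -0.0119, "dy": -0.0006, "dz": -0.0001, "rx": 0.0, "ry": 0.0, "rz": 0.1000, "gripper": -1.0}, {"dx": -0.0149, "dy": -0.0009, "dz": -0.0002, "rx": 0.0, "ry": 0.0, "rz": 0.1250, "gripper": -1.0}, {"dx": -0.0178, "dy": -0.0013, "dz": -0.0002, "rx": 0.0, "ry": 0.0, "rz": 0.1500, "gripper": -1.0}, {"dx": -0.0208, "dy": -0.0018, "dz": -0.0003, "rx": 0.0, "ry": 0.0, "rz": 0.1750, "gripper": -1.0}, {"dx": -0.0237, "dy": -0.0024, "dz": -0.0003, "rx": 0.0, "ry": 0.0, "rz": 0.2000, "gripper": -1.0}, {"dx": -0.0266, "dy": -0.0030, "dz": -0.0003, "rx": 0.0, "ry": 0.0, "rz": 0.2250, "gripper": -1.0}, {"dx": -0.0295, "dy": -0.0037, "dz": -0.0004, "rx": 0.0, "ry": 0.0, "rz": 0.2500, "gripper": -1.0}, {"dx": -0.0295, "dy": -0.0037, "dz": -0.0004, "rx": 0.0, "ry": 0.0, "rz": 0.2500, "gripper": -1.0},
```

Call:
{"op": "step_arm", "data": {
  "rows": [
    {"dx":-0.003,"dy":-0.0008,"dz":0.0,"rx":0.0,"ry":0.0,"rz":0.025,"gripper":-1.0},
    {"dx":-0.006,"dy":-0.0009,"dz":-0.0001,"rx":0.0,"ry":0.0,"rz":0.05,"gripper":-1.0},
    {"dx":-0.0089,"dy":-0.0011,"dz":-0.0001,"rx":0.0,"ry":0.0,"rz":0.075,"gripper":-1.0},
    {"dx":-0.0119,"dy":-0.0014,"dz":-0.0001,"rx":0.0,"ry":0.0,"rz":0.1,"gripper":-1.0},
    {"dx":-0.0149,"dy":-0.0017,"dz":-0.0001,"rx":0.0,"ry":0.0,"rz":0.125,"gripper":-1.0},
    {"dx":-0.0178,"dy":-0.0021,"dz":-0.0002,"rx":0.0,"ry":0.0,"rz":0.15,"gripper":-1.0},
    {"dx":-0.0208,"dy":-0.0026,"dz":-0.0003,"rx":0.0,"ry":0.0,"rz":0.175,"gripper":-1.0},
    {"dx":-0.0237,"dy":-0.0032,"dz":-0.0003,"rx":0.0,"ry":0.0,"rz":0.2,"gripper":-1.0},
    {"dx":-0.0237,"dy":-0.0032,"dz":-0.0003,"rx":0.0,"ry":0.0,"rz":0.2,"gripper":-1.0}
  ]
}}

```text
clock: 12.92
eef_pos: [0.6333, 0.0814, 0.1253]
tcp_rot: [2.143, 2.297, -0.0]
force: [-0.7, -1.2, -3.0]
gripper_width: 0.0097
grasp_force: 25.0
```

```bash
python3 -W ignore -c "
from go import *
rodrel();chk(120,1.4,-1.2)
plan(120,(1.4,-1.2),[123,126,129,132,135,138,141,144,144],(1.4,-1.2),0);print(sensors.sense()['joints'])"
```

```text
stand [156.7  13.9] TCPz 125.3 behind end -115.3 lat 21.5 yaw -86.0 Ftool [-1.2 -0.8  3. ] Mtool [ 0.23 -0.22 -0.  ] t 12.93
dev (tool mm) [-0.3 -0.1  0.3]
{"dx": -0.0030, "dy": -0.0000, "dz": -0.0000, "rx": 0.0, "ry": 0.0, "rz": 0.0250, "gripper": -1.0}, {"dx": -0.0059, "dy": -0.0001, "dz": -0.0001, "rx": 0.0, "ry": 0.0, "rz": 0.0500, "gripper": -1.0}, {"dx": -0.0089, "dy": -0.0003, "dz": -0.0001, "rx": 0.0, "ry": 0.0, "rz": 0.0750, "gripper": -1.0}, {"dx": -0.0118, "dy": -0.0006, "dz": -0.0002, "rx": 0.0, "ry": 0.0, "rz": 0.1000, "gripper": -1.0}, {"dx": -0.0148, "dy": -0.0009, "dz": -0.0002, "rx": 0.0, "ry": 0.0, "rz": 0.1250, "gripper": -1.0}, {"dx": -0.0177, "dy": -0.0013, "dz": -0.0002, "rx": 0.0, "ry": 0.0, "rz": 0.1500, "gripper": -1.0}, {"dx": -0.0206, "dy": -0.0018, "dz": -0.0003, "rx": 0.0, "ry": 0.0, "rz": 0.1750, "gripper": -1.0}, {"dx": -0.0236, "dy": -0.0024, "dz": -0.0003, "rx": 0.0, "ry": 0.0, "rz": 0.2000, "gripper": -1.0}, {"dx": -0.0236, "dy": -0.0024, "dz": -0.0003, "rx": 0.0, "ry": 0.0, "rz": 0.2000, "gripper": -1.0}, 
[-0.1797  0.5526  0.013   1.6765 -0.008   0.9125 -0.0943]
```

Call:
{"op": "step_arm", "data": {
  "rows": [
    {"dx":-0.003,"dy":-0.0003,"dz":0.0,"rx":0.0,"ry":0.0,"rz":0.025,"gripper":-1.0},
    {"dx":-0.0059,"dy":-0.0004,"dz":-0.0001,"rx":0.0,"ry":0.0,"rz":0.05,"gripper":-1.0},
    {"dx":-0.0089,"dy":-0.0006,"dz":-0.0001,"rx":0.0,"ry":0.0,"rz":0.075,"gripper":-1.0},
    {"dx":-0.0118,"dy":-0.0009,"dz":-0.0001,"rx":0.0,"ry":0.0,"rz":0.1,"gripper":-1.0},
    {"dx":-0.0148,"dy":-0.0012,"dz":-0.0001,"rx":0.0,"ry":0.0,"rz":0.125,"gripper":-1.0},
    {"dx":-0.0177,"dy":-0.0016,"dz":-0.0002,"rx":0.0,"ry":0.0,"rz":0.15,"gripper":-1.0},
    {"dx":-0.0206,"dy":-0.0021,"dz":-0.0003,"rx":0.0,"ry":0.0,"rz":0.175,"gripper":-1.0},
    {"dx":-0.0236,"dy":-0.0027,"dz":-0.0003,"rx":0.0,"ry":0.0,"rz":0.2,"gripper":-1.0},
    {"dx":-0.0236,"dy":-0.0027,"dz":-0.0003,"rx":0.0,"ry":0.0,"rz":0.2,"gripper":-1.0}
  ]
}}

```text
clock: 14.05
eef_pos: [0.6322, 0.0577, 0.1256]
tcp_rot: [2.361, 2.072, -0.0]
force: [0.2, -0.1, -2.4]
gripper_width: 0.01
grasp_force: 25.0
```

```bash
python3 -W ignore -c "
from go import *
rodrel();chk(144,1.7,-1.2)
plan(144,(1.7,-1.2),[147,150,153,156,159,162,165,168,168],(1.7,-1.2),0)"
```

```text
stand [134.4   5.8] TCPz 125.6 behind end -133.4 lat 36.8 yaw -97.5 Ftool [-0.1  0.2  2.4] Mtool [ 0.25 -0.24 -0.  ] t 14.05
dev (tool mm) [-0.4 -0.1  0.3]
{"dx": -0.0030, "dy": -0.0000, "dz": -0.0000, "rx": 0.0, "ry": 0.0, "rz": 0.0250, "gripper": -1.0}, {"dx": -0.0059, "dy": -0.0001, "dz": -0.0001, "rx": 0.0, "ry": 0.0, "rz": 0.0500, "gripper": -1.0}, {"dx": -0.0089, "dy": -0.0003, "dz": -0.0001, "rx": 0.0, "ry": 0.0, "rz": 0.0750, "gripper": -1.0}, {"dx": -0.0118, "dy": -0.0006, "dz": -0.0002, "rx": 0.0, "ry": 0.0, "rz": 0.1000, "gripper": -1.0}, {"dx": -0.0147, "dy": -0.0009, "dz": -0.0002, "rx": 0.0, "ry": 0.0, "rz": 0.1250, "gripper": -1.0}, {"dx": -0.0177, "dy": -0.0013, "dz": -0.0003, "rx": 0.0, "ry": 0.0, "rz": 0.1500, "gripper": -1.0}, {"dx": -0.0206, "dy": -0.0018, "dz": -0.0003, "rx": 0.0, "ry": 0.0, "rz": 0.1750, "gripper": -1.0}, {"dx": -0.0235, "dy": -0.0024, "dz": -0.0003, "rx": 0.0, "ry": 0.0, "rz": 0.2000, "gripper": -1.0}, {"dx": -0.0235, "dy": -0.0024, "dz": -0.0003, "rx": 0.0, "ry": 0.0, "rz": 0.2000, "gripper": -1.0},
```

Call:
{"op": "step_arm", "data": {
  "rows": [
    {"dx":-0.003,"dy":0.0,"dz":0.0,"rx":0.0,"ry":0.0,"rz":0.025,"gripper":-1.0},
    {"dx":-0.0059,"dy":-0.0001,"dz":-0.0001,"rx":0.0,"ry":0.0,"rz":0.05,"gripper":-1.0},
    {"dx":-0.0089,"dy":-0.0003,"dz":-0.0001,"rx":0.0,"ry":0.0,"rz":0.075,"gripper":-1.0},
    {"dx":-0.0118,"dy":-0.0006,"dz":-0.0001,"rx":0.0,"ry":0.0,"rz":0.1,"gripper":-1.0},
    {"dx":-0.0147,"dy":-0.0009,"dz":-0.0001,"rx":0.0,"ry":0.0,"rz":0.125,"gripper":-1.0},
    {"dx":-0.0177,"dy":-0.0013,"dz":-0.0002,"rx":0.0,"ry":0.0,"rz":0.15,"gripper":-1.0},
    {"dx":-0.0206,"dy":-0.0018,"dz":-0.0003,"rx":0.0,"ry":0.0,"rz":0.175,"gripper":-1.0},
    {"dx":-0.0235,"dy":-0.0024,"dz":-0.0003,"rx":0.0,"ry":0.0,"rz":0.2,"gripper":-1.0},
    {"dx":-0.0235,"dy":-0.0024,"dz":-0.0003,"rx":0.0,"ry":0.0,"rz":0.2,"gripper":-1.0}
  ]
}}

```text
clock: 15.18
eef_pos: [0.6265, 0.0347, 0.1259]
tcp_rot: [2.556, 1.826, -0.001]
force: [-0.6, -0.6, -1.7]
gripper_width: 0.0099
grasp_force: 25.0
```

```bash
python3 -W ignore -c "
from go import *
rodrel();chk(168,1.7,-1.2)
plan(168,(1.7,-1.2),[170,172,174,176,178,180,181,181],(1.7,-1.2),0)"
```

```text
stand [111.1   2.2] TCPz 125.9 behind end -148.2 lat 55.2 yaw -108.9 Ftool [-0.8 -0.4  1.7] Mtool [ 0.26 -0.29  0.03] t 15.18
dev (tool mm) [-0.5 -0.3  0.4]
{"dx": -0.0020, "dy": -0.0000, "dz": -0.0000, "rx": 0.0, "ry": 0.0, "rz": 0.0167, "gripper": -1.0}, {"dx": -0.0039, "dy": -0.0001, "dz": -0.0001, "rx": 0.0, "ry": 0.0, "rz": 0.0333, "gripper": -1.0}, {"dx": -0.0059, "dy": -0.0001, "dz": -0.0001, "rx": 0.0, "ry": 0.0, "rz": 0.0500, "gripper": -1.0}, {"dx": -0.0079, "dy": -0.0003, "dz": -0.0001, "rx": 0.0, "ry": 0.0, "rz": 0.0639, "gripper": -1.0}, {"dx": -0.0099, "dy": -0.0004, "dz": -0.0001, "rx": 0.0, "ry": 0.0, "rz": 0.0639, "gripper": -1.0}, {"dx": -0.0119, "dy": -0.0005, "dz": -0.0002, "rx": 0.0, "ry": 0.0, "rz": 0.0639, "gripper": -1.0}, {"dx": -0.0129, "dy": -0.0006, "dz": -0.0002, "rx": 0.0, "ry": 0.0, "rz": 0.0639, "gripper": -1.0}, {"dx": -0.0129, "dy": -0.0006, "dz": -0.0002, "rx": 0.0, "ry": 0.0, "rz": 0.0639, "gripper": -1.0},
```

Call:
{"op": "step_arm", "data": {
  "rows": [
    {"dx":-0.002,"dy":0.0,"dz":0.0,"rx":0.0,"ry":0.0,"rz":0.0167,"gripper":-1.0},
    {"dx":-0.0039,"dy":-0.0001,"dz":0.0,"rx":0.0,"ry":0.0,"rz":0.0333,"gripper":-1.0},
    {"dx":-0.0059,"dy":-0.0001,"dz":0.0,"rx":0.0,"ry":0.0,"rz":0.05,"gripper":-1.0},
    {"dx":-0.0079,"dy":-0.0003,"dz":0.0,"rx":0.0,"ry":0.0,"rz":0.0639,"gripper":-1.0},
    {"dx":-0.0099,"dy":-0.0004,"dz":0.0,"rx":0.0,"ry":0.0,"rz":0.0639,"gripper":-1.0},
    {"dx":-0.0119,"dy":-0.0005,"dz":0.0,"rx":0.0,"ry":0.0,"rz":0.0639,"gripper":-1.0},
    {"dx":-0.0129,"dy":-0.0006,"dz":0.0,"rx":0.0,"ry":0.0,"rz":0.0639,"gripper":-1.0},
    {"dx":-0.0129,"dy":-0.0006,"dz":0.0,"rx":0.0,"ry":0.0,"rz":0.0639,"gripper":-1.0}
  ]
}}

```text
clock: 16.18
eef_pos: [0.622, 0.0231, 0.126]
tcp_rot: [2.613, 1.744, -0.0]
force: [0.1, -0.5, -2.0]
gripper_width: 0.0102
grasp_force: 25.0
```

```bash
python3 -W ignore -c "
from go import *
rodrel();chk(181,1.7,-1.4)
cv2.imwrite('pics/top3.png',optics.camera('top'));b=optics.camera('side');cv2.imwrite('pics/side3.png',b);cv2.imwrite('pics/c3.png',cv2.resize(b[90:210,270:430],(800,600),interpolation=2))"
```

```text
stand [98.6  1.9] TCPz 126.0 behind end -154.7 lat 65.9 yaw -112.6 Ftool [-0.4  0.2  2. ] Mtool [ 0.1  -0.14  0.03] t 16.18
dev (tool mm) [-0.1 -0.2  0.3]
```

View pics/c3.png

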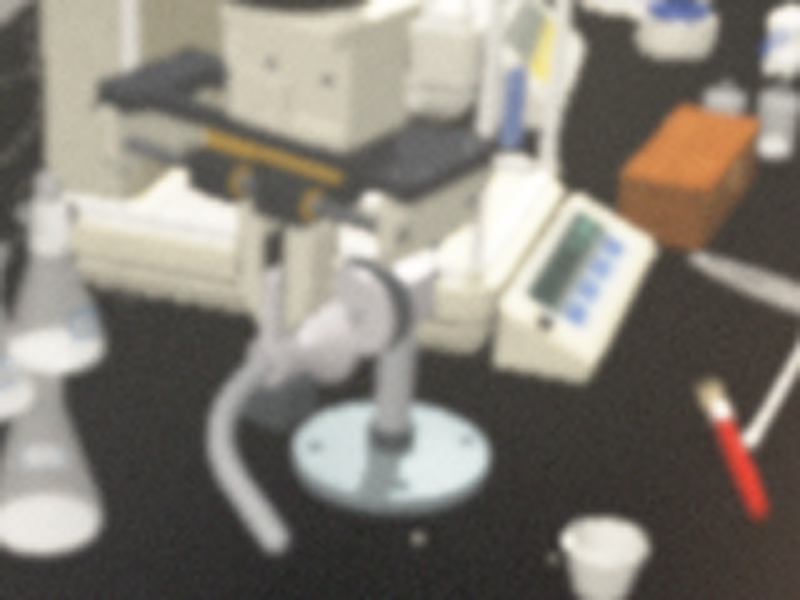

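Call:
{"op": "step_arm", "data": {
  "rows": [
    {"dx":-0.0015,"dy":0.0,"dz":0.0,"rx":0.0,"ry":0.0,"rz":0.0,"gripper":-1.0},
    {"dx":-0.003,"dy":0.0,"dz":0.0,"rx":0.0,"ry":0.0,"rz":0.0,"gripper":-1.0},
    {"dx":-0.004,"dy":0.0,"dz":0.0,"rx":0.0,"ry":0.0,"rz":0.0,"gripper":-1.0},
    {"dx":-0.004,"dy":0.0,"dz":0.0,"rx":0.0,"ry":0.0,"rz":0.0,"gripper":-1.0}
  ]
}}

```text
clock: 16.77
eef_pos: [0.6205, 0.0195, 0.126]
tcp_rot: [2.613, 1.744, 0.0]
force: [-0.7, 0.8, -2.0]
gripper_width: 0.0101
grasp_force: 25.0
```

Call:
{"op": "step_arm", "data": {
  "rows": [
    {"dx":-0.001,"dy":0.0,"dz":0.0,"rx":0.0,"ry":0.0,"rz":0.0,"gripper":-1.0},
    {"dx":-0.002,"dy":0.0,"dz":0.0,"rx":0.0,"ry":0.0,"rz":0.0,"gripper":-1.0},
    {"dx":-0.003,"dy":0.0,"dz":0.0,"rx":0.0,"ry":0.0,"rz":0.0,"gripper":-1.0},
    {"dx":-0.003,"dy":0.0,"dz":0.0,"rx":0.0,"ry":0.0,"rz":0.0,"gripper":-1.0}
  ]
}}

```text
clock: 17.27
eef_pos: [0.6193, 0.0168, 0.1259]
tcp_rot: [-2.613, -1.744, 0.0]
force: [1.3, 1.8, -0.0]
gripper_width: 0.0098
grasp_force: 25.0
```

```bash
python3 -W ignore -c "
from go import *
rodrel();chk(188,1.7,-1.5)"
```

```text
stand [91.7  2.1] TCPz 125.9 behind end -158.1 lat 71.9 yaw -112.6 Ftool [2.1 0.5 0. ] Mtool [0.21 0.02 0.03] t 17.27
dev (tool mm) [ 0.  -0.4  0.4]
```

Call:
{"op": "step_arm", "data": {
  "rows": [
    {"dx":-0.001,"dy":0.0,"dz":-0.0004,"rx":0.0,"ry":0.0,"rz":0.0,"gripper":-1.0},
    {"dx":-0.002,"dy":0.0,"dz":-0.0004,"rx":0.0,"ry":0.0,"rz":0.0,"gripper":-1.0},
    {"dx":-0.003,"dy":0.0,"dz":-0.0004,"rx":0.0,"ry":0.0,"rz":0.0,"gripper":-1.0},
    {"dx":-0.003,"dy":0.0,"dz":-0.0004,"rx":0.0,"ry":0.0,"rz":0.0,"gripper":-1.0}
  ]
}}

```text
clock: 17.77
eef_pos: [0.618, 0.0138, 0.1262]
tcp_rot: [2.613, 1.744, -0.001]
force: [0.0, -0.3, -2.6]
gripper_width: 0.0095
grasp_force: 25.0
```

```bash
python3 -W ignore -c "
from go import *
rodrel();chk(191,1.7,-1.1)"
```

```text
stand [88.4  2.1] TCPz 126.2 behind end -159.7 lat 74.7 yaw -112.6 Ftool [-0.3  0.2  2.6] Mtool [ 0.07 -0.19  0.05] t 17.77
dev (tool mm) [-0.2 -0.4  0.5]
```

Call:
{"op": "step_arm", "data": {
  "rows": [
    {"dx":-0.001,"dy":0.0,"dz":0.0,"rx":0.0,"ry":0.0,"rz":0.0,"gripper":-1.0},
    {"dx":-0.002,"dy":0.0,"dz":0.0,"rx":0.0,"ry":0.0,"rz":0.0,"gripper":-1.0},
    {"dx":-0.003,"dy":0.0,"dz":0.0,"rx":0.0,"ry":0.0,"rz":0.0,"gripper":-1.0},
    {"dx":-0.003,"dy":0.0,"dz":0.0,"rx":0.0,"ry":0.0,"rz":0.0,"gripper":-1.0}
  ]
}}

```text
clock: 18.27
eef_pos: [0.6169, 0.0112, 0.1263]
tcp_rot: [2.613, 1.744, -0.0]
force: [-0.6, 0.6, -0.8]
gripper_width: 0.0102
grasp_force: 25.0
```

```bash
python3 -W ignore -c "
from go import *
rodrel();chk(194,1.7,-1.1)"
```

```text
stand [85.6  2. ] TCPz 126.3 behind end -161.1 lat 77.2 yaw -112.6 Ftool [ 0.3 -0.8  0.8] Mtool [ 0.12 -0.14 -0.  ] t 18.27
dev (tool mm) [-0.  -0.3  0.5]
```

Call:
{"op": "step_arm", "data": {
  "rows": [
    {"dx":-0.001,"dy":0.0,"dz":-0.0002,"rx":0.0,"ry":0.0,"rz":0.0,"gripper":-1.0},
    {"dx":-0.002,"dy":0.0,"dz":-0.0002,"rx":0.0,"ry":0.0,"rz":0.0,"gripper":-1.0},
    {"dx":-0.003,"dy":0.0,"dz":-0.0002,"rx":0.0,"ry":0.0,"rz":0.0,"gripper":-1.0},
    {"dx":-0.003,"dy":0.0,"dz":-0.0002,"rx":0.0,"ry":0.0,"rz":0.0,"gripper":-1.0}
  ]
}}

```text
clock: 18.77
eef_pos: [0.6158, 0.0083, 0.1265]
tcp_rot: [2.613, 1.744, -0.0]
force: [-0.6, 0.2, -0.8]
gripper_width: 0.0096
grasp_force: 25.0
```

```bash
python3 -W ignore -c "
from go import *
rodrel();chk(197,1.7,-.9)"
```

```text
stand [82.6  2. ] TCPz 126.5 behind end -162.7 lat 79.8 yaw -112.6 Ftool [-0.1 -0.7  0.8] Mtool [ 0.08 -0.21  0.06] t 18.77
dev (tool mm) [-0.1 -0.3  0.6]
```

Call:
{"op": "step_arm", "data": {
  "rows": [
    {"dx":-0.001,"dy":0.0,"dz":-0.0002,"rx":0.0,"ry":0.0,"rz":0.0,"gripper":-1.0},
    {"dx":-0.002,"dy":0.0,"dz":-0.0002,"rx":0.0,"ry":0.0,"rz":0.0,"gripper":-1.0},
    {"dx":-0.003,"dy":0.0,"dz":-0.0002,"rx":0.0,"ry":0.0,"rz":0.0,"gripper":-1.0},
    {"dx":-0.003,"dy":0.0,"dz":-0.0002,"rx":0.0,"ry":0.0,"rz":0.0,"gripper":-1.0}
  ]
}}

```text
clock: 19.27
eef_pos: [0.6146, 0.0056, 0.1267]
tcp_rot: [-2.613, -1.744, 0.0]
force: [-0.2, -0.7, -2.3]
gripper_width: 0.0099
grasp_force: 25.0
```

```bash
python3 -W ignore -c "
from go import *
rodrel();chk(200,1.7,-.7)"
```

```text
stand [79.6  2. ] TCPz 126.7 behind end -164.1 lat 82.4 yaw -112.6 Ftool [-0.7  0.1  2.3] Mtool [ 0.07 -0.08 -0.04] t 19.27
dev (tool mm) [-0.1 -0.3  0.6]
```

Call:
{"op": "step_arm", "data": {
  "rows": [
    {"dx":-0.001,"dy":0.0,"dz":0.0,"rx":0.0,"ry":0.0,"rz":0.0,"gripper":-1.0},
    {"dx":-0.002,"dy":0.0,"dz":0.0,"rx":0.0,"ry":0.0,"rz":0.0,"gripper":-1.0},
    {"dx":-0.003,"dy":0.0,"dz":0.0,"rx":0.0,"ry":0.0,"rz":0.0,"gripper":-1.0},
    {"dx":-0.003,"dy":0.0,"dz":0.0,"rx":0.0,"ry":0.0,"rz":0.0,"gripper":-1.0}
  ]
}}

```text
clock: 19.77
eef_pos: [0.6135, 0.0028, 0.1267]
tcp_rot: [-2.613, -1.744, 0.0]
force: [-0.1, -0.2, -2.2]
gripper_width: 0.0098
grasp_force: 25.0
```

```bash
python3 -W ignore -c "
from go import *
rodrel();chk(203,1.7,-.7)"
```

```text
stand [76.6  2. ] TCPz 126.7 behind end -165.6 lat 85.0 yaw -112.6 Ftool [-0.3 -0.   2.2] Mtool [ 0.05 -0.09 -0.07] t 19.77
dev (tool mm) [-0.  -0.3  0.7]
```

Call:
{"op": "step_arm", "data": {
  "rows": [
    {"dx":-0.001,"dy":0.0,"dz":0.0,"rx":0.0,"ry":0.0,"rz":0.0,"gripper":-1.0},
    {"dx":-0.002,"dy":0.0,"dz":0.0,"rx":0.0,"ry":0.0,"rz":0.0,"gripper":-1.0},
    {"dx":-0.003,"dy":0.0,"dz":0.0,"rx":0.0,"ry":0.0,"rz":0.0,"gripper":-1.0},
    {"dx":-0.003,"dy":0.0,"dz":0.0,"rx":0.0,"ry":0.0,"rz":0.0,"gripper":-1.0}
  ]
}}

```text
clock: 20.27
eef_pos: [0.6123, 0.0001, 0.1267]
tcp_rot: [-2.613, -1.744, 0.0]
force: [0.3, 0.5, -2.2]
gripper_width: 0.0097
grasp_force: 25.0
```

```bash
python3 -W ignore -c "
from go import *
rodrel();chk(206,1.7,-.7)"
```

```text
stand [73.6  2.1] TCPz 126.7 behind end -167.1 lat 87.6 yaw -112.6 Ftool [0.6 0.1 2.2] Mtool [ 0.13 -0.19  0.  ] t 20.27
dev (tool mm) [-0.  -0.4  0.7]
```

Call:
{"op": "step_arm", "data": {
  "rows": [
    {"dx":-0.001,"dy":0.0,"dz":0.0,"rx":0.0,"ry":0.0,"rz":0.0,"gripper":-1.0},
    {"dx":-0.002,"dy":0.0,"dz":0.0,"rx":0.0,"ry":0.0,"rz":0.0,"gripper":-1.0},
    {"dx":-0.002,"dy":0.0,"dz":0.0,"rx":0.0,"ry":0.0,"rz":0.0,"gripper":-1.0}
  ]
}}

```text
clock: 20.65
eef_pos: [0.6117, -0.0015, 0.1267]
tcp_rot: [-2.613, -1.744, -0.0]
force: [0.5, 0.5, -1.0]
gripper_width: 0.0099
grasp_force: 25.0
```

Call:
{"op": "step_arm", "data": {
  "rows": [
    {"dx":-0.001,"dy":0.0,"dz":0.0,"rx":0.0,"ry":0.0,"rz":0.0,"gripper":-1.0},
    {"dx":-0.002,"dy":0.0,"dz":0.0,"rx":0.0,"ry":0.0,"rz":0.0,"gripper":-1.0},
    {"dx":-0.002,"dy":0.0,"dz":0.0,"rx":0.0,"ry":0.0,"rz":0.0,"gripper":-1.0}
  ]
}}

```text
clock: 21.02
eef_pos: [0.611, -0.003, 0.1268]
tcp_rot: [-2.612, -1.745, -0.001]
force: [1.2, 2.7, -1.8]
gripper_width: 0.0097
grasp_force: 25.0
```

```bash
python3 -W ignore -c "
from go import *
rodrel();chk(210,1.7,-.7)"
```

```text
stand [70.2  2. ] TCPz 126.8 behind end -168.8 lat 90.5 yaw -112.5 Ftool [3.  0.1 1.8] Mtool [ 0.15  0.53 -0.  ] t 21.02
dev (tool mm) [ 0.6 -0.3  0.7]
```

Call:
{"op": "step_arm", "data": {
  "rows": [
    {"dx":-0.001,"dy":0.0,"dz":0.0,"rx":0.0,"ry":0.0,"rz":0.0,"gripper":-1.0},
    {"dx":-0.002,"dy":0.0,"dz":0.0,"rx":0.0,"ry":0.0,"rz":0.0,"gripper":-1.0},
    {"dx":-0.002,"dy":0.0,"dz":0.0,"rx":0.0,"ry":0.0,"rz":0.0,"gripper":-1.0}
  ]
}}

```text
clock: 21.4
eef_pos: [0.6101, -0.0054, 0.1268]
tcp_rot: [-2.613, -1.744, -0.0]
force: [0.7, 2.9, -0.4]
gripper_width: 0.0097
grasp_force: 25.0
```

Call:
{"op": "step_arm", "data": {
  "rows": [
    {"dx":-0.001,"dy":0.0,"dz":0.0,"rx":0.0,"ry":0.0,"rz":0.0,"gripper":-1.0},
    {"dx":-0.002,"dy":0.0,"dz":0.0,"rx":0.0,"ry":0.0,"rz":0.0,"gripper":-1.0},
    {"dx":-0.002,"dy":0.0,"dz":0.0,"rx":0.0,"ry":0.0,"rz":0.0,"gripper":-1.0}
  ]
}}

```text
clock: 21.78
eef_pos: [0.6094, -0.0072, 0.1268]
tcp_rot: [-2.613, -1.744, -0.0]
force: [0.3, 3.2, 0.4]
gripper_width: 0.0097
grasp_force: 25.0
```

```bash
python3 -W ignore -c "
from go import *
rodrel();chk(214,1.7,-.7)"
```

```text
stand [65.8  2. ] TCPz 126.8 behind end -171.1 lat 94.3 yaw -112.5 Ftool [ 3.  -0.9 -0.4] Mtool [0.27 0.53 0.07] t 21.77
dev (tool mm) [ 0.1 -0.3  0.7]
```

Call:
{"op": "step_arm", "data": {
  "rows": [
    {"dx":-0.0005,"dy":0.0,"dz":-0.0002,"rx":0.0,"ry":0.0,"rz":0.0,"gripper":-1.0},
    {"dx":-0.001,"dy":0.0,"dz":-0.0003,"rx":0.0,"ry":0.0,"rz":0.0,"gripper":-1.0},
    {"dx":-0.0015,"dy":0.0,"dz":-0.0003,"rx":0.0,"ry":0.0,"rz":0.0,"gripper":-1.0},
    {"dx":-0.0015,"dy":0.0,"dz":-0.0003,"rx":0.0,"ry":0.0,"rz":0.0,"gripper":-1.0}
  ]
}}

```text
clock: 22.28
eef_pos: [0.6092, -0.0073, 0.127]
tcp_rot: [-2.612, -1.745, -0.002]
force: [2.0, 5.7, -1.9]
gripper_width: 0.0098
grasp_force: 25.0
```

```bash
python3 -W ignore -c "
from go import *
rodrel();chk(215.5,1.7,-.4)"
```

```text
stand [65.6  2.1] TCPz 127.0 behind end -171.1 lat 94.5 yaw -112.5 Ftool [ 6.1 -0.4  1.9] Mtool [0.15 1.16 0.01] t 22.27
dev (tool mm) [ 1.4 -0.4  0.8]
```

Call:
{"op": "step_arm", "data": {
  "rows": [
    {"dx":-0.0005,"dy":0.0,"dz":0.0,"rx":0.0,"ry":0.0,"rz":0.0,"gripper":-1.0},
    {"dx":-0.0012,"dy":0.0,"dz":0.0,"rx":0.0,"ry":0.0,"rz":0.0,"gripper":-1.0},
    {"dx":-0.0012,"dy":0.0,"dz":0.0,"rx":0.0,"ry":0.0,"rz":0.0,"gripper":-1.0}
  ]
}}

```text
clock: 22.65
eef_pos: [0.6092, -0.0074, 0.1271]
tcp_rot: [-2.611, -1.746, -0.004]
force: [3.1, 7.7, -1.3]
gripper_width: 0.0098
grasp_force: 25.0
```

```bash
python3 -W ignore -c "
from go import *
rodrel();chk(216.7,1.7,-.4)"
```

```text
stand [65.5  2.1] TCPz 127.1 behind end -171.1 lat 94.6 yaw -112.5 Ftool [ 8.3 -0.1  1.3] Mtool [0.1  1.61 0.03] t 22.65
dev (tool mm) [ 2.5 -0.4  0.8]
```

Call:
{"op": "step_arm", "data": {
  "rows": [
    {"dx":0.001,"dy":0.0,"dz":0.0,"rx":0.0,"ry":0.0,"rz":0.0,"gripper":-1.0},
    {"dx":0.0022,"dy":0.0,"dz":0.0003,"rx":0.0,"ry":0.0,"rz":0.0,"gripper":-1.0},
    {"dx":0.0022,"dy":0.0,"dz":0.0003,"rx":0.0,"ry":0.0,"rz":0.0,"gripper":-1.0}
  ]
}}

```text
clock: 23.02
eef_pos: [0.6093, -0.0073, 0.1268]
tcp_rot: [-2.612, -1.745, -0.001]
force: [1.4, 5.3, 0.1]
gripper_width: 0.0101
grasp_force: 25.0
```

```bash
python3 -W ignore -c "
from go import *
rodrel();chk(214.5,1.7,-.7)"
```

```text
stand [65.6  2. ] TCPz 126.8 behind end -171.1 lat 94.4 yaw -112.5 Ftool [ 5.5 -0.7 -0.1] Mtool [0.27 0.95 0.02] t 23.02
dev (tool mm) [ 0.5 -0.3  0.7]
```

Call:
{"op": "step_arm", "data": {
  "rows": [
    {"dx":0.0006,"dy":0.0,"dz":0.0,"rx":0.0,"ry":0.0,"rz":0.0,"gripper":-1.0},
    {"dx":0.0006,"dy":0.0,"dz":0.0,"rx":0.0,"ry":0.0,"rz":0.0,"gripper":-0.9},
    {"dx":0.0006,"dy":0.0,"dz":0.0,"rx":0.0,"ry":0.0,"rz":0.0,"gripper":-0.65},
    {"dx":0.0006,"dy":0.0,"dz":0.0,"rx":0.0,"ry":0.0,"rz":0.0,"gripper":-0.4},
    {"dx":0.0006,"dy":0.0,"dz":0.0,"rx":0.0,"ry":0.0,"rz":0.0,"gripper":-0.3},
    {"dx":0.0006,"dy":0.0,"dz":0.0,"rx":0.0,"ry":0.0,"rz":0.0,"gripper":-0.3},
    {"dx":0.0006,"dy":0.0,"dz":0.0,"rx":0.0,"ry":0.0,"rz":0.0,"gripper":-0.3}
  ]
}}

```text
clock: 23.9
eef_pos: [0.6094, -0.0072, 0.1267]
tcp_rot: [2.613, 1.744, -0.0]
force: [-0.2, -0.2, -0.3]
gripper_width: 0.0323
grasp_force: 0.0
```

```bash
python3 -W ignore -c "
from go import *
rodrel()
b=optics.camera('side');cv2.imwrite('pics/c4.png',cv2.resize(b[90:210,290:450],(800,600),interpolation=2))"
```

```text
stand [65.7  2. ] TCPz 126.7 behind end -171.1 lat 94.3 yaw -112.5 Ftool [-0.2 -0.1  0.3] Mtool [ 0.05 -0.13  0.01] t 23.9
```

View pics/c4.png

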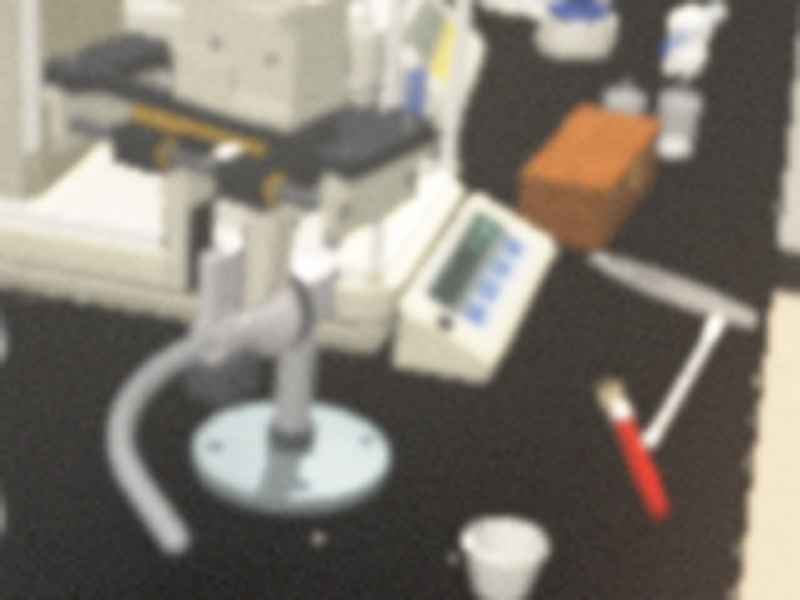

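The carriage hangs on the rod with its bell up against the dark disc, and the fingers are open. I'll go straight up.

Call:
{"op": "step_arm", "data": {
  "rows": [
    {"dx":0.0,"dy":0.0,"dz":-0.02,"rx":0.0,"ry":0.0,"rz":0.0,"gripper":-0.3},
    {"dx":0.0,"dy":0.0,"dz":-0.05,"rx":0.0,"ry":0.0,"rz":0.0,"gripper":-0.3},
    {"dx":0.0,"dy":0.0,"dz":-0.1,"rx":0.0,"ry":0.0,"rz":0.0,"gripper":-0.3},
    {"dx":0.0,"dy":0.0,"dz":-0.15,"rx":0.0,"ry":0.0,"rz":0.0,"gripper":-0.3},
    {"dx":0.0,"dy":0.0,"dz":-0.18,"rx":0.0,"ry":0.0,"rz":0.0,"gripper":-0.3},
    {"dx":0.0,"dy":0.0,"dz":-0.18,"rx":0.0,"ry":0.0,"rz":0.0,"gripper":-0.3},
    {"dx":0.0,"dy":0.0,"dz":-0.18,"rx":0.0,"ry":0.0,"rz":0.0,"gripper":-0.3}
  ]
}}

```text
clock: 24.82
eef_pos: [0.6088, -0.0071, 0.3058]
tcp_rot: [-2.612, -1.744, 0.002]
force: [-0.7, -0.5, -0.2]
gripper_width: 0.0321
grasp_force: 0.0
```

```bash
python3 -W ignore -c "
from go import *
rodrel()
b=optics.camera('side');cv2.imwrite('pics/c5.png',cv2.resize(b[90:210,290:450],(800,600),interpolation=2))"
```

```text
stand [65.7  2.6] TCPz 305.8 behind end -170.6 lat 94.7 yaw -112.5 Ftool [-0.7 -0.4  0.2] Mtool [ 0.05 -0.12 -0.04] t 24.82
```

View pics/c5.png

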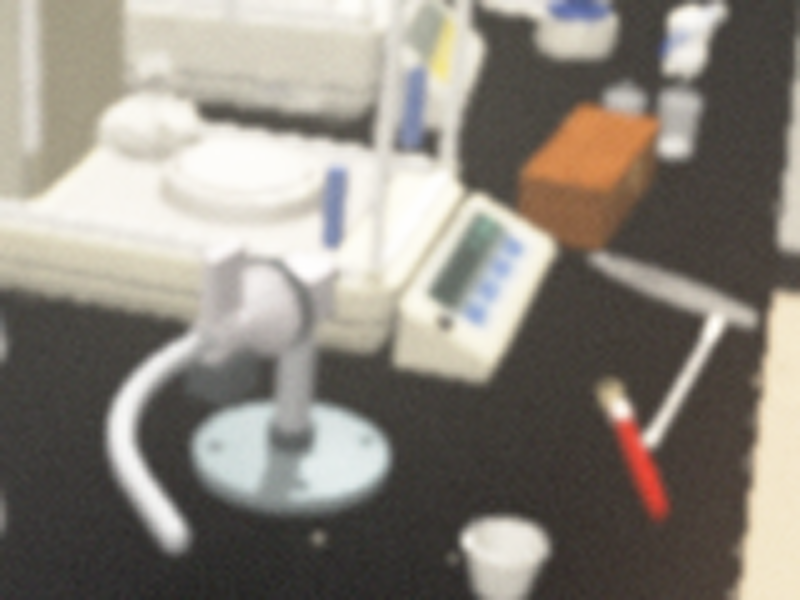

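The carriage hangs upright, its bell flush with the ring and disc near (290,300). The gripper is clear and the crucible is still in place.

```bash
python3 -c "
from cell import arm
print(arm.job_done())"
```

```text
the job is handed in; nothing more can be done
None
```

The carriage is threaded bell first round the bend and hangs against the stop, and I handed the job in at about 25 s. The ring took about 3 N to move and stopped hard after roughly 6 mm of travel. Readings at each stop stayed below about 9 N, and I did not touch the bystanders; I saw the crucible in place at the end but did not re-image the flask or stopper.

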